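Charge the laundry dosing unit

TASK

Turn the dial to the yellow mark (loading) and, with it there and all the red pins still up, stand every detergent canister upright in a bay of the dosing unit's tray, one to a bay and any bay you like. Then pick up the mallet and with it (not with the gripper or a canister) knock down the sprung red pin in front of each filled bay so that it stays down, leaving the pin of an empty bay up, and lay the mallet back in its wooden cradle the way it lay. Last, turn the dial's white pointer to the green mark, leaving the spray bottle, orange bottle and brush where they are.

Things in the scene. Friction and masses are not known exactly. Their poses are not given: they have to be found in the camera images.
- can_a: blue detergent canister: upright round body 64 mm diameter, 75 mm high and heavy-based, with a white round cap on top 34 mm diameter, 36 mm high (111 mm in all), about 0.3 kg. Origin: centre of its underside, z up along it. May be absent.
- can_b: pink detergent canister: upright round body 64 mm diameter, 75 mm high and heavy-based, with a white round cap on top 34 mm diameter, 36 mm high (111 mm in all), about 0.3 kg. Origin: centre of its underside, z up along it. May be absent.
- can_c: yellow detergent canister: upright round body 64 mm diameter, 75 mm high and heavy-based, with a white round cap on top 34 mm diameter, 36 mm high (111 mm in all), about 0.3 kg. Origin: centre of its underside, z up along it. May be absent.
- can_d: green detergent canister: upright round body 64 mm diameter, 75 mm high and heavy-based, with a white round cap on top 34 mm diameter, 36 mm high (111 mm in all), about 0.3 kg. Origin: centre of its underside, z up along it. May be absent.
- bay1 (a point): leftmost (+y of the unit) bay of the dosing unit's grey tray: the centre of its floor (6 mm above the table). Pocket 78 x 78 mm with 6 mm walls 35 mm high above the table; bays 84 mm apart. Axes: x from pins to bays (away from the robot), y along the row, z up.
- pin1_top (a point): centre of the top face of the red head of the sprung pin in front of bay1, 101 mm from the bay centre along the unit's -x. Head 26 mm diameter, 8 mm thick; its top stands 30 mm above the white console (console top 80 mm above the table) when up, and 16 mm when down. Moves with the pin; same axes as bay1.
- pin1 (a joint): how far this pin is driven down, m: 0 up, 0.014 fully down. A spring resists with up to about 8 N over the first 7 mm and throws the pin back up; driven past 7 mm it snaps down by itself and stays.
- bay2 (a point): middle bay of the dosing unit's grey tray: the centre of its floor (6 mm above the table). Pocket 78 x 78 mm with 6 mm walls 35 mm high above the table; bays 84 mm apart. Axes: x from pins to bays (away from the robot), y along the row, z up.
- pin2_top (a point): centre of the top face of the red head of the sprung pin in front of bay2, 101 mm from the bay centre along the unit's -x. Head 26 mm diameter, 8 mm thick; its top stands 30 mm above the white console (console top 80 mm above the table) when up, and 16 mm when down. Moves with the pin; same axes as bay2.
- pin2 (a joint): how far this pin is driven down, m: 0 up, 0.014 fully down. A spring resists with up to about 8 N over the first 7 mm and throws the pin back up; driven past 7 mm it snaps down by itself and stays.
- bay3 (a point): rightmost, next to the dial bay of the dosing unit's grey tray: the centre of its floor (6 mm above the table). Pocket 78 x 78 mm with 6 mm walls 35 mm high above the table; bays 84 mm apart. Axes: x from pins to bays (away from the robot), y along the row, z up.
- pin3_top (a point): centre of the top face of the red head of the sprung pin in front of bay3, 101 mm from the bay centre along the unit's -x. Head 26 mm diameter, 8 mm thick; its top stands 30 mm above the white console (console top 80 mm above the table) when up, and 16 mm when down. Moves with the pin; same axes as bay3.
- pin3 (a joint): how far this pin is driven down, m: 0 up, 0.014 fully down. A spring resists with up to about 8 N over the first 7 mm and throws the pin back up; driven past 7 mm it snaps down by itself and stays.
- mallet: round mallet, 0.5 kg, 200 mm long: wooden handle 22 x 22 mm square, from 100 mm behind to 30 mm ahead of the origin, then a coaxial round black rubber head with orange bands, 56 mm diameter, 70 mm long. Origin on the axis, on the handle 30 mm behind the head, a good place to grip; x along the axis towards the head. Any side of the head strikes.
- rest (a point): where the mallet's origin belongs in the fixed wooden cradle (base 220 x 90 x 12 mm): 75 mm above the table, x along the lying mallet towards its head. An open-topped notch 34 mm wide takes the handle 80 mm behind this point, its cheeks 6 mm above the axis; cheeks 66 mm apart, up to the axis, hold the head 70 mm ahead. Clear between the two.
- dial_grip (a point): centre of the black dial's grip bar on the right end of the console, 117 mm above the table. The bar is 42 mm long, 14 mm thick and 32 mm tall (its top 124 mm above the table); this point's x axis lies along the bar, and the white pointer line is on its -x end. It turns with the dial.
- dial (a joint): dial angle, rad, growing clockwise seen from above, with four spring detents marked by coloured dots: 0 grey, 0.7 yellow, 1.4 green, 2.1 red (end stops at 0 and 2.1). Turning torque under 0.2 N m.
- spray: bystander: upright spray bottle, 72 mm diameter, 190 mm tall, green head; origin at its underside
- softener: bystander: orange bottle with black cap, 72 mm diameter, 200 mm tall; origin at its underside
- scrubber: bystander: scrubbing brush 130 x 55 x 46 mm lying on its yellow bristles; origin at its underside
There are look-alikes about, which are no part of the job. Leave any blue look-alike of the mallet alone.

How it is judged:
On the way, in this order (a step that is already met when the one before it is completed fails the run):
1. the dial points at the yellow mark (value of joint dial between 0.55 and 0.85 rad), for 0.2 s.
2. every canister stands in a bay, with the dial at yellow and all pins still up (all of step 1 and (distance between can_a and bay1 below 0.016 m or distance between can_a and bay2 below 0.016 m or distance between can_a and bay3 below 0.016 m) and angle between each of can_a, can_b, can_c, can_d's own z axis and vertical below 0.1 rad and (distance between can_b and bay1 below 0.016 m or distance between can_b and bay2 below 0.016 m or distance between can_b and bay3 below 0.016 m) and (distance between can_c and bay1 below 0.016 m or distance between can_c and bay2 below 0.016 m or distance between can_c and bay3 below 0.016 m) and (distance between can_d and bay1 below 0.016 m or distance between can_d and bay2 below 0.016 m or distance between can_d and bay3 below 0.016 m) and value of joint each of pin1, pin2, pin3 below 0.003 m), for 0.2 s.
3. the pin of every filled bay is knocked down, that of every empty bay is up ((distance between can_a and bay1 below 0.016 m or distance between can_a and bay2 below 0.016 m or distance between can_a and bay3 below 0.016 m) and angle between each of can_a, can_b, can_c, can_d's own z axis and vertical below 0.1 rad and (distance between can_b and bay1 below 0.016 m or distance between can_b and bay2 below 0.016 m or distance between can_b and bay3 below 0.016 m) and (distance between can_c and bay1 below 0.016 m or distance between can_c and bay2 below 0.016 m or distance between can_c and bay3 below 0.016 m) and (distance between can_d and bay1 below 0.016 m or distance between can_d and bay2 below 0.016 m or distance between can_d and bay3 below 0.016 m) and ((horizontal distance between each of can_a, can_b, can_c, can_d and bay1 above 0.045 m and value of joint pin1 below 0.003 m) or (not (horizontal distance between each of can_a, can_b, can_c, can_d and bay1 above 0.045 m) and value of joint pin1 above 0.011 m)) and ((horizontal distance between each of can_a, can_b, can_c, can_d and bay2 above 0.045 m and value of joint pin2 below 0.003 m) or (not (horizontal distance between each of can_a, can_b, can_c, can_d and bay2 above 0.045 m) and value of joint pin2 above 0.011 m)) and ((horizontal distance between each of can_a, can_b, can_c, can_d and bay3 above 0.045 m and value of joint pin3 below 0.003 m) or (not (horizontal distance between each of can_a, can_b, can_c, can_d and bay3 above 0.045 m) and value of joint pin3 above 0.011 m))), for 0.2 s.
4. the mallet lies in its cradle again (distance between mallet and rest below 0.02 m and angle between the x axis of mallet and the x axis of rest, either way round below 0.12 rad and linear speed of mallet below 0.03 m/s and contact force between the fingers and mallet below 0.2 N), for 0.2 s.
5. the dial points at the green mark (value of joint dial between 1.25 and 1.55 rad), for 0.2 s.
At the end, for the whole second after the job is handed in: Canisters each upright (0.1 rad) in their own bay, within 16 mm of its floor centre; pins of filled bays down over 11 mm, of empty bays under 3 mm; mallet still in its cradle, within 20 mm and 0.12 rad of how it lay; dial within 0.15 rad of green (all of step 3 and all of step 5 and distance between mallet and rest below 0.02 m and angle between the x axis of mallet and the x axis of rest, either way round below 0.12 rad and linear speed of mallet below 0.03 m/s); the robot touches nothing.
It fails at once if a pin is pressed with the gripper or arm (contact force between any of the fingers, the arm and pin1 above 2 N or contact force between any of the fingers, the arm and pin2 above 2 N or contact force between any of the fingers, the arm and pin3 above 2 N).
It fails at once if a pin is pressed with a canister (contact force between any of can_a, can_b, can_c, can_d and pin1 above 4 N or contact force between any of can_a, can_b, can_c, can_d and pin2 above 4 N or contact force between any of can_a, can_b, can_c, can_d and pin3 above 4 N).
It fails at once if a bystander is pushed more than 30 mm (distance of any of spray, softener, scrubber from where it was at the start of the episode above 0.03 m).
Of can_a, can_b, can_c, can_d only 2 to 3 are there at a start; the rules pass over those that are not, and their reading is None.
At some moment in a run one of can_a, can_b, can_c, can_d may be knocked a few centimetres aside while the robot is not near it.
It also fails if it takes over 200 s, if anything falls off the work surface, if the arm or the gripper's body presses on something with over 40 N, if the wrist force passes 120 N, or if a joint passes its speed limit or range.

ROBOT

A 7-joint arm with a two-finger parallel gripper is mounted at the origin on the work surface. World frame = base frame: x ahead of the robot, y to its left, z up, the work surface at z = 0. Lengths are in m, angles in rad, forces in N, time in s.
With the tool pointing down it reaches from about 0.425 to 0.925 m from the base axis. Payload 6.8 kg.
Tool frame: the origin (TCP) lies between the finger pads; the fingertips stand r.tcp_to_tips ahead of it and the grasp point (between the pads) is the TCP (r.tcp_to_tips is the distance from the TCP to the fingertips, in m); z points along the fingers, y is the line along which they close (so a half turn about z gives the same grasp; the last joint's range is limited). The gripper opens to 85 mm and grips with 20 to 120 N. Pads are 22 mm wide; open, the fingers measure 114 mm over their backs; the gripper's body (76 mm by 85 mm) begins 54 mm behind the grasp point. The pads swing forward as they close: fully open they stand 13 mm farther back than shut.
Start: joints at [1.016, 0.477, 0.022, 1.555, -0.011, 1.109, -0.083], TCP at [0.292, -0.609, 0.25] pointing down, gripper open.
Joint ranges: [-2.96, 2.96], [-0.34, 2.1], [-1.41, 1.46], [0.24, 2.44], [-1.37, 4.51], [0.17, 1.92], [-2.96, 2.96]. Speed limits (rad/s): [2.39, 2.39, 3.14, 3.14, 3.14, 3.14, 3.14].

INTERFACE

Orientations are given as a rotation vector (axis times angle).
In Python, from bench import r gives the robot as it stands.
- The arm moves only by the tool servo_tool, never from a script. Its argument "commands" is a list of rows, each a list of 2 entries, a list of its own where there are three numbers: the shift along the tool's x, y, z normalised to -1 to 1, where 1 is 250 mm, then the turn, a rotation vector about the tool's x, y, z normalised to -1 to 1, where 1 is 90 degrees. In form: [[[dx, dy, dz], [ax, ay, az]], ...]. A call has 1 to 20 rows; each row is the pose to reach, as a shift and turn from the pose commanded when the call began, along the tool's axes at that moment; what a row does not reach only later rows make up. A row lasts 1/10 s, in which the tool goes at most 50 mm and 8.59 degrees, less where a joint would pass 70% of its speed; a pose out of reach is approached as far as the arm can. A call with a number of a shift or a turn outside -1 to 1 is refused whole. A call with a gripper value outside its range is refused whole. "claw" is the closure, from 0 (fully open) to 1 (shut), set as the call begins (left out, the last holds). The fingers move at their own pace and stop on an object; "squeeze" is the grip in N (left out, the last holds). Time passes only in rows, so rows that repeat a pose let the fingers close. It gives the time, the measured TCP pose, the force, the opening and the grip force at its end, in the units of the state.
- r.get_obs(): the state, without advancing time (a new reading comes with each control period).
- r.grab_frame(name): name is "side" or "top" or "wrist"; returns (picture, depth): 420x560x3 uint8, red, green, blue; 420x560 float32, m along the optical axis (not along the pixel's ray), 0 where there is no reading.
- r.camera_model(name): a dict with "fx", "fy", "cx", "cy" (pixels), "extrinsics" (4x4, takes a point from camera to world coordinates); the wrist camera has in their place "hand_eye" (4x4, takes a point from camera to tool coordinates, whose origin is the TCP and whose axes are the flange's). Camera axes: x right, y down, z forward; pixel columns grow to the right and rows downward; lengths in m; the calibration is good to about 2 mm. The wrist camera is an equidistant fisheye: a pixel r from the principal point sees the ray r / f radians off the axis. A picture is of the moment at which its call begins: read the wrist's pose just before it. camera_model takes no time and is no camera call.
- r.hand_in(): hands the job in; it is judged then, once.
Trained networks look in the newest picture that a camera, given by its name, has taken for a name from the list of things; names that differ only in an ending like _2 or _b are one class to them, and where a whole thing is asked for, a point or a joint stands for the part that bears it (a point fixed in the world has none). Each returns a list of dicts, best first, with "confidence" (0 to 1); they miss things now and then, are a little off and sometimes report something else, mostly with a low value. They report only what shows in the picture. A call takes as long as a camera call. They do not tell look-alikes from the thing itself.
- r.boxes_of(camera, target): "uv" ([column, row] in pixels, amid what is visible of it).
- r.mark_of(camera, target): "uv" ([column, row] in pixels: a listed point, or the origin of a listed thing).
The state is a dict: "clock": time; "joints": joint angles; "qvel": joint speeds; "tau": joint torques, N m; "tcp_pos": TCP position; "orientation": TCP orientation; "contact_force": force on the tool from outside, world axes, zero at the start; "moment": the same for the moment, N m; "grip_width": finger opening in m; "gripper_force": force on a finger pad.
Only numpy, scipy, OpenCV 4.12 (cv2) and the standard library are available. Lean on these libraries where they do the work, as an engineer would, in place of code of your own. Each camera call takes 0.05 s, during which the arm holds its last target. There are 200 camera calls.

## Working session

There is one attempt and no reset: what is moved stays moved. The work goes in short steps, Python scripts to look and compute and a tool call to move; the robot and the scene stay as the last step left them, time stands still between calls to the robot, and variables do not carry over. Pictures are saved under pics/ and viewed, at most 14 in all, crops included, and the job is handed in when it is done.

Besides the shell and the picture viewer there is one more tool, called after ">>>" as name(argument=value, ...), one argument or row to a line, values as JSON. servo_tool: Moves the arm, as the interface text tells. Scaled input: -1 to 1 covers 250 mm each way for a shift and 90 degrees each way for a turn. Its arguments: {"type":"object","properties":{"commands":{"type":"array"},"claw":{"type":"number"},"squeeze":{"type":"number"}},"required":["commands"]}

```bash
ls; mkdir -p pics; cat > h.py <<'E'
import numpy as np, cv2
from scipy.spatial.transform import Rotation as R
from bench import r
def grab(c,name=None):
    im,d=r.grab_frame(c)
    if name: cv2.imwrite(f'pics/{name}.png',cv2.cvtColor(im,cv2.COLOR_RGB2BGR))
    return im,d
def world(c,uv,d,m=None):
    m=m or r.camera_model(c)
    u,v=uv; z=d
    p=np.array([(u-m['cx'])/m['fx']*z,(v-m['cy'])/m['fy']*z,z,1])
    return (m['extrinsics']@p)[:3]
def cloud(c,d):
    m=r.camera_model(c)
    v,u=np.mgrid[:d.shape[0],:d.shape[1]]
    P=np.stack([(u-m['cx'])/m['fx']*d,(v-m['cy'])/m['fy']*d,d],-1)
    return P@m['extrinsics'][:3,:3].T+m['extrinsics'][:3,3]
E
python3 - <<'E'
from h import *
print(r.get_obs(), r.tcp_to_tips)
for c in('top','side'):
    im,d=grab(c,c+'0'); np.save(c+'0.npy',d); print(c,r.camera_model(c))
E
```

```text
pics
{'clock': 0.0, 'joints': array([ 1.01590261,  0.47780936,  0.02237839,  1.55647725, -0.01147674,
        1.10931396, -0.08309844]), 'qvel': array([-0.0003142 ,  0.00222519, -0.00100018,  0.00193553,  0.00202586,
        0.00072463, -0.00177497]), 'tau': array([ 1.06214429e-05, -5.96446931e+01,  1.60798732e+00, -2.81203687e+01,
        1.24658074e-02,  9.39450605e-03, -1.25407081e-05]), 'tcp_pos': array([ 0.29136331, -0.60824097,  0.24930936]), 'orientation': array([-3.06178566e+00, -6.95601882e-01,  9.24790697e-04]), 'contact_force': array([-1.23368121, -0.79017215, -0.71843849]), 'moment': array([-0.00069827, -0.02585549, -0.02433519]), 'gripper_force': 0.0, 'grip_width': 0.08486619192716267} 0.019
top {'fx': 384.61728420200984, 'fy': 384.61728420200984, 'cx': 282.8441935090842, 'cy': 208.55870272896163, 'extrinsics': array([[-0.00941216, -0.98069437,  0.19532013,  0.27208452],
       [-0.99962427,  0.01425651,  0.02341105, -0.073917  ],
       [-0.02574367, -0.1950264 , -0.98046008,  1.13548602],
       [ 0.        ,  0.        ,  0.        ,  1.        ]])}
side {'fx': 470.3184803565798, 'fy': 470.3184803565798, 'cx': 275.14832667664746, 'cy': 211.10549397765135, 'extrinsics': array([[-0.98937862, -0.06845752,  0.1282323 ,  0.33636573],
       [-0.1451301 ,  0.51495531, -0.84484216,  0.93555814],
       [-0.00819811, -0.85447914, -0.51942102,  0.71130871],
       [ 0.        ,  0.        ,  0.        ,  1.        ]])}
```

View pics/top0.png

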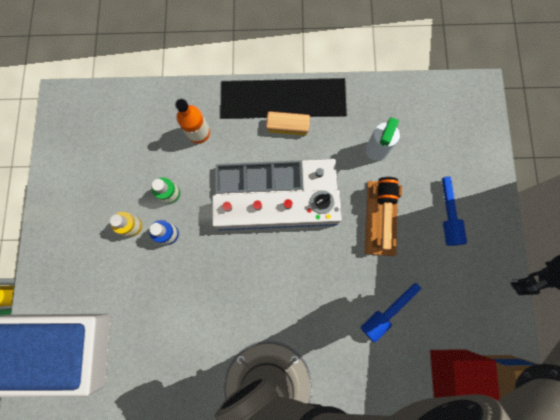

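View pics/side0.png

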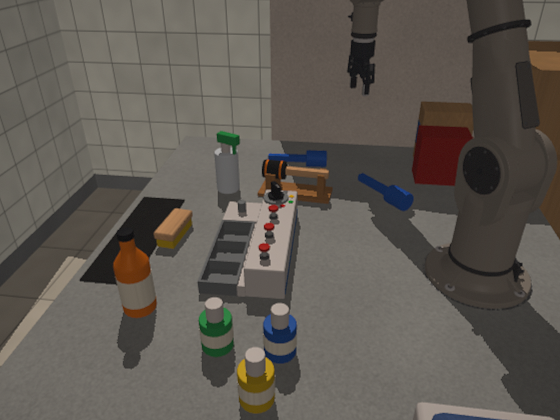

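Top view: canisters green (165,190), yellow (125,225), blue (163,232); unit with pins (228/258/288,~206), dial (321,201); mallet in cradle (385,215) with head at top; blue look-alikes (455,210), (390,312). Side view agrees.

```bash
cat > m.py <<'E'
from h import *
from scipy import ndimage as N
im=cv2.imread('pics/top0.png'); d=np.load('top0.npy'); P=cloud('top',d)
hsv=cv2.cvtColor(im,cv2.COLOR_BGR2HSV)
def reg(u0,u1,v0,v1,z0,z1,mask=None):
    M=np.zeros(d.shape,bool); M[v0:v1,u0:u1]=1
    M&=(P[...,2]>z0)&(P[...,2]<z1)&(d>0)
    if mask is not None: M&=mask
    return P[M]
tab=P[250:300,150:300]; print('table z',np.median(tab[...,2]))
for n,(u,v) in dict(green=(158,186),yellow=(120,221),blue=(156,229)).items():
    q=reg(u-22,u+28,v-22,v+28,.1,.125); print(n,'cap',len(q),q.mean(0),(q.min(0)+q.max(0))/2)
red=((hsv[...,0]<8)|(hsv[...,0]>172))&(hsv[...,1]>150)
for u in (228,258,288):
    q=reg(u-10,u+10,195,220,.1,.125,red); print('pin',len(q),q.mean(0))
q=reg(300,340,185,220,.116,.135); print('dialtop',len(q),q.mean(0)); 
c,s,vt=np.linalg.svd(q[:,:2]-q[:,:2].mean(0),full_matrices=False);print(vt,s)
q=reg(205,345,155,235,.075,.088); print('console',len(q),cv2.minAreaRect((q[:,:2]*1000).astype(np.float32)))
q=reg(205,345,155,235,.028,.04); print('tray walls',len(q),cv2.minAreaRect((q[:,:2]*1000).astype(np.float32)))
q=reg(365,405,170,260,.06,.12); print('mallet',len(q),q.mean(0))
o=q[q[:,2]>.09]; print('head',len(o),o.mean(0),np.percentile(o,[2,98],axis=0))
hm=q[(q[:,2]>.075)&(q[:,2]<.09)]; print('handle',len(hm),np.percentile(hm,[2,98],axis=0))
for x in np.arange(.35,.6,.02):
    s=q[(abs(q[:,0]-x)<.01)&(q[:,2]>.078)]; 
    if len(s): print(round(x,2),s[:,1].mean(),s[:,1].min(),s[:,1].max(),s[:,2].max())
for nm in ('mallet','rest','dial_grip','bay1','bay2','bay3','pin1_top','pin2_top','pin3_top','can_a','can_c','can_d'):
    for k in r.mark_of('top',nm)[:3]:
        u,v=k['uv']; zz=d[int(round(v)),int(round(u))]
        m=r.camera_model('top'); E=m['extrinsics']; ray=E[:3,:3]@np.array([(u-m['cx'])/m['fx'],(v-m['cy'])/m['fy'],1])
        H=dict(mallet=.075,rest=.075,dial_grip=.117).get(nm,.006 if 'bay' in nm else .11 if 'pin' in nm else 0)
        print(nm,k['confidence'],k['uv'],E[:3,3]+ray*(H-E[2,3])/ray[2])
cv2.imwrite('pics/dial.png',cv2.resize(im[150:260,205:405],None,fx=4,fy=4,interpolation=cv2.INTER_CUBIC))
E
cat > r1.py <<'E'
E
sed -i '1a grab("top")' m.py; python3 m.py
```

```text
table z -0.00018785036705870617
green cap 121 [0.54912074 0.29759146 0.11004634] [0.54990301 0.29799496 0.10863558]
yellow cap 132 [0.45092969 0.4077884  0.10969687] [0.4516236  0.40756179 0.10764768]
blue cap 131 [0.42518206 0.29642628 0.11009666] [0.42524763 0.2976349  0.10775733]
pin 25 [0.48847252 0.10415669 0.10975964]
pin 42 [0.48914305 0.0210254  0.11010513]
pin 48 [ 0.49071331 -0.06236988  0.1097406 ]
dialtop 82 [ 0.49947177 -0.15717945  0.12312754]
[[-0.5480239   0.83646267]
 [-0.83646267 -0.5480239 ]] [0.11066495 0.03722612]
console 3514 ((485.9530334472656, -28.075027465820312), (90.69517517089844, 358.73321533203125), 1.5715965032577515)
tray walls 1784 ((539.215087890625, -26.469009399414062), (198.5309600830078, 359.56341552734375), 1.329771637916565)
mallet 1148 [ 0.48046233 -0.33501709  0.08779025]
head 426 [ 0.52779767 -0.34017745  0.09895753] [[ 0.4954207  -0.36414988  0.09039677]
 [ 0.56265395 -0.31866746  0.10508656]]
handle 574 [[ 0.37070657 -0.37586771  0.07552261]
 [ 0.55299501 -0.30573422  0.08921056]]
0.37 -0.3299443230714116 -0.3539579929719481 -0.3040775487
[... 1873 characters left out ...]
09852428 0.11      ]
pin2_top 0.63 [255.0, 203.0] [0.49296637 0.02652401 0.11      ]
pin3_top 0.62 [286.8, 202.8] [ 0.49222715 -0.06037074  0.11      ]
can_a 0.59 [131.9, 222.3] [0.4625975  0.40966713 0.        ]
can_a 0.58 [166.4, 191.5] [0.55673554 0.30938364 0.        ]
can_a 0.55 [169.1, 233.2] [0.42797065 0.29478261 0.        ]
can_c 0.59 [131.9, 222.3] [0.4625975  0.40966713 0.        ]
can_c 0.58 [166.4, 191.5] [0.55673554 0.30938364 0.        ]
can_c 0.55 [169.1, 233.2] [0.42797065 0.29478261 0.        ]
can_d 0.59 [131.9, 222.3] [0.4625975  0.40966713 0.        ]
can_d 0.58 [166.4, 191.5] [0.55673554 0.30938364 0.        ]
can_d 0.55 [169.1, 233.2] [0.42797065 0.29478261 0.        ]
```

View pics/dial.png

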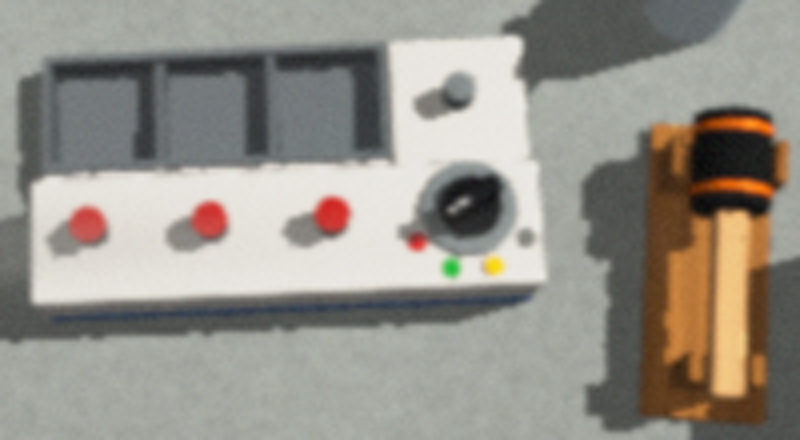

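Crop: pointer line (447,214) on the lower-left end of the bar points to red (417,242), so the dial is at 2.1; green dot (452,268), yellow (494,266). I need −1.4 rad for yellow, and the three cans fill all bays.

```bash
cat >> h.py <<'E'
def plan(x,y,z,phi):
    o=r.get_obs(); p=o['tcp_pos']; Rm=R.from_rotvec(o['orientation']).as_matrix()
    f=np.radians(phi); c,s=np.cos(f),np.sin(f)
    Rt=np.array([[c,s,0],[s,-c,0],[0,0,-1]])
    sh=Rm.T@(np.array([x,y,z])-p); w=R.from_matrix(Rm.T@Rt).as_rotvec()
    print('t',round(o['clock'],1),'at',p.round(4),'phi',np.degrees(np.arctan2(Rm[1,0],Rm[0,0])).round(1),'q',o['joints'].round(2),'w',o['grip_width'].round(4))
    print('shift',(sh/.25).round(4),'turn',(w/(np.pi/2)).round(4),'rows',int(np.ceil(max(np.linalg.norm(sh)/.05,np.degrees(np.linalg.norm(w))/8.59)))+2)
E
python3 - <<'E'
from h import *
plan(.4,-.4,.25,-15); plan(.4995,-.157,.25,-56.8)
import numpy as np
d=np.load('top0.npy');P=cloud('top',d);print('peg z',P[168:176,314:325,2].max(), P[168:176,314:325].reshape(-1,3)[P[168:176,314:325,2].argmax()])
E
```

```text
Traceback (most recent call last):
  File "h.py", line 23, in plan
    print('t',round(o['clock'],1),'at',p.round(4),'phi',np.degrees(np.arctan2(Rm[1,0],Rm[0,0])).round(1),'q',o['joints'].round(2),'w',o['grip_width'].round(4))
                                                                                                                                      ^^^^^^^^^^^^^^^^^^^^^
AttributeError: 'float' object has no attribute 'round'
```

```bash
sed -i "s/o\['grip_width'\].round(4)/round(o['grip_width'],4)/" h.py
python3 - <<'E'
from h import *
plan(.39,-.39,.25,-15); plan(.4995,-.157,.25,-56.8)
d=np.load('top0.npy');P=cloud('top',d);q=P[168:176,314:325].reshape(-1,3);print('peg',q[q[:,2].argmax()])
E
```

```text
t 0.8 at [ 0.2917 -0.6087  0.2503] phi 25.6 q [ 1.02  0.48  0.02  1.56 -0.01  1.11 -0.08] w 0.0854
shift [ 0.7328 -0.6192  0.0014] turn [ 0.     -0.      0.4511] rows 7
t 0.8 at [ 0.2917 -0.6087  0.2503] phi 25.6 q [ 1.02  0.48  0.02  1.56 -0.01  1.11 -0.08] w 0.0854
shift [ 1.5304e+00 -1.2705e+00  1.4000e-03] turn [ 0.     -0.      0.9155] rows 12
peg [ 0.59354797 -0.15650404  0.06766011]
```

>>> servo_tool(
  commands=[
    [[0.73, -0.62, 0], [0, 0, 0.45]],
    [[0.73, -0.62, 0], [0, 0, 0.45]],
    [[0.73, -0.62, 0], [0, 0, 0.45]],
    [[0.73, -0.62, 0], [0, 0, 0.45]],
    [[0.73, -0.62, 0], [0, 0, 0.45]],
    [[0.73, -0.62, 0], [0, 0, 0.45]],
    [[0.73, -0.62, 0], [0, 0, 0.45]],
    [[0.73, -0.62, 0], [0, 0, 0.45]],
  ],
  claw=0.4,
  squeeze=40,
)

```text
clock: 1.55
tcp_pos: [0.3887, -0.3913, 0.2505]
orientation: [3.114, -0.408, 0.0]
contact_force: [-0.7, -0.4, 0.9]
grip_width: 0.0516
gripper_force: 0.0
```

```bash
python3 -c "
from h import *
plan(.4995,-.157,.2,-56.8)"
```

```text
t 1.6 at [ 0.3887 -0.3913  0.2505] phi -14.9 q [ 0.61  0.27  0.08  1.86 -0.02  1.01 -1.13] w 0.0516
shift [ 0.1867 -1.0198  0.2011] turn [ 4.000e-04 -3.000e-04  4.651e-01] rows 8
```

>>> servo_tool(
  commands=[
    [[0.187, -1, 0.2], [0, 0, 0.465]],
    [[0.187, -1, 0.2], [0, 0, 0.465]],
    [[0.187, -1, 0.2], [0, 0, 0.465]],
    [[0.187, -1, 0.2], [0, 0, 0.465]],
    [[0.187, -1, 0.2], [0, 0, 0.465]],
    [[0.187, -1, 0.2], [0, 0, 0.465]],
    [[0.187, -1, 0.2], [0, 0, 0.465]],
    [[0.187, -1, 0.2], [0, 0, 0.465]],
    [[0.187, -1, 0.2], [0, 0, 0.465]],
  ],
)

```text
clock: 2.45
tcp_pos: [0.4982, -0.163, 0.2004]
orientation: [2.761, -1.496, 0.001]
contact_force: [-0.1, 0.0, 0.6]
grip_width: 0.0507
gripper_force: 0.0
```

```bash
python3 -c "
from h import *
plan(.4995,-.157,.116,-56.8)
im,d=grab('wrist','w1')
print(r.camera_model('wrist'))"
```

```text
t 2.5 at [ 0.4982 -0.163   0.2004] phi -56.9 q [ 0.15  0.29  0.06  1.97 -0.02  0.89 -2.35] w 0.0507
shift [-0.0175 -0.0175  0.3375] turn [ 0.0004 -0.0004 -0.0012] rows 4
{'fx': 325.19226210127806, 'fy': 325.19226210127806, 'cx': 281.2445064318407, 'cy': 216.40002997785913, 'hand_eye': array([[-8.96252009e-04, -9.45939759e-01, -3.24341132e-01,
         8.33451917e-02],
       [ 9.99999562e-01, -9.35010336e-04, -3.63449571e-05,
        -7.48666161e-04],
       [-2.68882171e-04, -3.24341023e-01,  9.45940182e-01,
        -1.23442268e-01],
       [ 0.00000000e+00,  0.00000000e+00,  0.00000000e+00,
         1.00000000e+00]])}
```

View pics/w1.png

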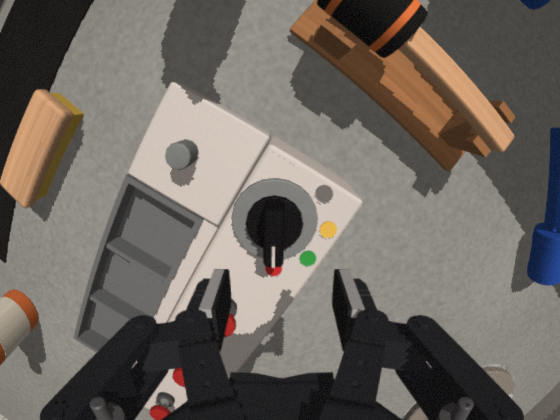

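Wrist view: the dial bar is vertical in the picture at (273,235), white pointer at red dot (274,270), so the tool is aligned with the bar; yellow dot (328,229), pin3 (228,325).

```bash
cat >> h.py <<'E'
def wcloud():
    o=r.get_obs(); im,d=r.grab_frame('wrist'); m=r.camera_model('wrist')
    v,u=np.mgrid[:420,:560]; a=(u-m['cx'])/m['fx']; b=(v-m['cy'])/m['fx']; th=np.hypot(a,b)+1e-9
    t=np.tan(np.minimum(th,1.4))/th
    P=np.stack([a*t*d,b*t*d,d],-1); H=m['hand_eye']
    P=P@H[:3,:3].T+H[:3,3]
    P=P@R.from_rotvec(o['orientation']).as_matrix().T+o['tcp_pos']
    P[d==0]=0
    return im,P
E
python3 - <<'E'
from h import *
im,P=wcloud()
def bx(u0,u1,v0,v1,z0,z1):
    q=P[v0:v1,u0:u1].reshape(-1,3); return q[(q[:,2]>z0)&(q[:,2]<z1)]
q=bx(235,310,180,275,.119,.13); print(len(q),q.mean(0),np.percentile(q,[2,98],axis=0))
print(cv2.minAreaRect((q[:,:2]*1000).astype(np.float32)))
q=bx(280,325,270,290,.07,.09);print(q.mean(0))
q=bx(150,240,290,420,.104,.115);print('pins',len(q));
plan(.4995,-.157,.116,-56.8)
E
```

```text
1181 [ 0.5030979  -0.15938661  0.12337871] [[ 0.48906595 -0.17663512  0.12050467]
 [ 0.51613358 -0.14090406  0.12502433]]
((502.448486328125, -158.2474365234375), (13.959149360656738, 41.507293701171875), 31.98043441772461)
[ 0.45854221 -0.12065958  0.07966077]
pins 521
t 2.5 at [ 0.4982 -0.1627  0.2005] phi -56.9 q [ 0.15  0.29  0.06  1.97 -0.02  0.89 -2.35] w 0.0509
shift [-0.0166 -0.0168  0.3381] turn [ 0.0001 -0.0004 -0.0015] rows 4
```

```bash
python3 -c "
from h import *
plan(.5022,-.158,.115,-58)"
```

```text
t 2.5 at [ 0.4982 -0.1627  0.2005] phi -56.9 q [ 0.15  0.29  0.06  1.97 -0.02  0.89 -2.35] w 0.0509
shift [-0.0073 -0.0237  0.3421] turn [ 0.0001 -0.0004  0.0119] rows 4
```

>>> servo_tool(
  commands=[
    [[-0.007, -0.024, 0.05], [0, 0, 0.012]],
    [[-0.007, -0.024, 0.15], [0, 0, 0.012]],
    [[-0.007, -0.024, 0.25], [0, 0, 0.012]],
    [[-0.007, -0.024, 0.342], [0, 0, 0.012]],
    [[-0.007, -0.024, 0.342], [0, 0, 0.012]],
    [[-0.007, -0.024, 0.342], [0, 0, 0.012]],
  ],
)

```text
clock: 3.15
tcp_pos: [0.5026, -0.156, 0.1146]
orientation: [2.749, -1.52, -0.001]
contact_force: [0.5, -1.1, 0.5]
grip_width: 0.0511
gripper_force: 0.0
```

>>> servo_tool(
  commands=[
    [[0, 0, 0], [0, 0, 0]],
    [[0, 0, 0], [0, 0, 0]],
    [[0, 0, 0], [0, 0, 0]],
    [[0, 0, 0], [0, 0, 0]],
    [[0, 0, 0], [0, 0, 0]],
    [[0, 0, 0], [0, 0, 0]],
  ],
  claw=1,
  squeeze=30,
)

```text
clock: 3.75
tcp_pos: [0.5015, -0.1573, 0.116]
orientation: [2.747, -1.52, -0.001]
contact_force: [-6.7, -3.4, 8.1]
grip_width: 0.0133
gripper_force: 31.8
```

>>> servo_tool(
  commands=[
    [[0, 0, 0], [0, 0, -0.09]],
    [[0, 0, 0], [0, 0, -0.18]],
    [[0, 0, 0], [0, 0, -0.27]],
    [[0, 0, 0], [0, 0, -0.36]],
    [[0, 0, 0], [0, 0, -0.45]],
    [[0, 0, 0], [0, 0, -0.54]],
    [[0, 0, 0], [0, 0, -0.63]],
    [[0, 0, 0], [0, 0, -0.72]],
    [[0, 0, 0], [0, 0, -0.81]],
    [[0, 0, 0], [0, 0, -0.89]],
    [[0, 0, 0], [0, 0, -0.89]],
    [[0, 0, 0], [0, 0, -0.89]],
    [[0, 0, 0], [0, 0, -0.89]],
  ],
)

```text
clock: 5.05
tcp_pos: [0.5011, -0.1585, 0.1159]
orientation: [3.081, 0.602, -0.005]
contact_force: [-6.2, -5.0, 9.2]
grip_width: 0.0133
gripper_force: 31.8
```

>>> servo_tool(
  commands=[
    [[0, 0, 0], [0, 0, 0]],
    [[0, 0, 0], [0, 0, 0]],
    [[0, 0, 0], [0, 0, 0]],
    [[0, 0, 0], [0, 0, 0]],
    [[0, 0, -0.2], [0, 0, 0]],
    [[0, 0, -0.4], [0, 0, 0]],
    [[0, 0, -0.54], [0, 0, 0]],
    [[0, 0, -0.54], [0, 0, 0]],
  ],
  claw=0.4,
)

```text
clock: 5.85
tcp_pos: [0.506, -0.156, 0.2552]
orientation: [3.078, 0.606, 0.014]
contact_force: [0.3, 0.9, 0.0]
grip_width: 0.0514
gripper_force: 0.0
```

```bash
cat > dial.py <<'E'
from h import *
im,P=wcloud()
q=P.reshape(-1,3); m=(q[:,2]>.119)&(q[:,2]<.13)&(np.hypot(q[:,0]-.5024,q[:,1]+.158)<.03)
q=q[m]; c=im.reshape(-1,3)[m]
print(len(q),cv2.minAreaRect((q[:,:2]*1000).astype(np.float32)))
w=q[c.min(1)>140]; 
if len(w): v=w.mean(0)[:2]-[.5024,-.158]; print('pointer dir',np.degrees(np.arctan2(v[1],v[0])),v)
E
python3 dial.py; python3 -c "
from h import *
plan(.45,.10,.28,0)
grab('top','top1')"
```

```text
796 ((502.71099853515625, -157.37234497070312), (41.15652084350586, 13.746689796447754), 22.612714767456055)
pointer dir -159.93869452566662 [-0.01127041 -0.00411576]
t 5.9 at [ 0.5044 -0.1559  0.2524] phi 22.3 q [ 0.45  0.25 -0.32  1.89  0.09  1.01 -1.09] w 0.0513
shift [ 0.1872 -1.0293 -0.1132] turn [ 0.0016 -0.0032  0.2476] rows 8
```

>>> servo_tool(
  commands=[
    [[0.18, -1, -0.1], [0, 0, 0.25]],
    [[0.18, -1, -0.1], [0, 0, 0.25]],
    [[0.18, -1, -0.1], [0, 0, 0.25]],
    [[0.18, -1, -0.1], [0, 0, 0.25]],
    [[0.18, -1, -0.1], [0, 0, 0.25]],
    [[0.18, -1, -0.1], [0, 0, 0.25]],
    [[0.18, -1, -0.1], [0, 0, 0.25]],
    [[0.18, -1, -0.1], [0, 0, 0.25]],
  ],
  claw=0,
)

```text
clock: 6.75
tcp_pos: [0.4494, 0.0911, 0.2736]
orientation: [3.141, -0.008, -0.003]
contact_force: [0.4, -1.0, 0.9]
grip_width: 0.0853
gripper_force: 0.0
```

```bash
cat > cans.py <<'E'
from h import *
def cans(name=None):
    im,d=grab('top',name); P=cloud('top',d); q=P.reshape(-1,3)
    m=(q[:,2]>.107)&(q[:,2]<.116)&(im.reshape(-1,3).min(1)>110)&(d.reshape(-1)>0)
    M=m.reshape(d.shape).astype(np.uint8)
    n,l,st,ce=cv2.connectedComponentsWithStats(M)
    for i in range(1,n):
        if st[i,4]>25:
            s=P[l==i]; print('cap px',ce[i].round(),st[i,4],((s.min(0)+s.max(0))/2).round(4),s.mean(0).round(4), (s.max(0)-s.min(0)).round(3))
if __name__=='__main__': cans(); plan(.55,.298,.20,0)
E
python3 cans.py
```

```text
cap px [115. 220.] 114 [0.4513 0.4093 0.1111] [0.4518 0.4092 0.1106] [0.033 0.032 0.008]
cap px [155. 228.] 105 [0.4263 0.2971 0.111 ] [0.4265 0.2974 0.1107] [0.031 0.031 0.008]
t 6.8 at [0.4496 0.0906 0.2737] phi -0.4 q [ 0.09  0.12 -0.46  2.    0.06  1.04 -1.97] w 0.0852
shift [ 0.3967 -0.8325  0.2931] turn [ 0.0006  0.0013 -0.0041] rows 7
```

>>> servo_tool(
  commands=[
    [[0.2, -0.55, 0.08], [0, 0, 0]],
    [[0.2, -0.55, 0.08], [0, 0, 0]],
    [[0.2, -0.55, 0.08], [0, 0, 0]],
    [[0.2, -0.55, 0.08], [0, 0, 0]],
    [[0.2, -0.55, 0.08], [0, 0, 0]],
    [[0.2, -0.55, 0.08], [0, 0, 0]],
  ],
)

```text
clock: 7.4
tcp_pos: [0.5008, 0.2274, 0.2541]
orientation: [3.14, -0.011, -0.002]
contact_force: [0.2, 0.2, -0.3]
grip_width: 0.0855
gripper_force: 0.0
```

```bash
cat > wcans.py <<'E'
from h import *
def wc(name=None):
    im,P=wcloud(); 
    if name: cv2.imwrite(f'pics/{name}.png',im[...,::-1])
    M=((P[...,2]>.106)&(P[...,2]<.117)).astype(np.uint8)
    n,l,st,ce=cv2.connectedComponentsWithStats(M)
    for i in range(1,n):
        if st[i,4]>60:
            s=P[l==i]; 
            (c,rad)=cv2.minEnclosingCircle((s[:,:2]*1000).astype(np.float32)); print('wcap px',ce[i].round(),st[i,4],np.round(c,1),round(rad,1),s.mean(0).round(4),im[l==i].mean(0).round())
wc('wg')
E
python3 wcans.py;python3 cans.py
```

```text
wcap px [197. 149.] 1178 [552.9 298.8] 17.0 [0.5533 0.2984 0.1107] [199. 188. 178.]
wcap px [539. 212.] 275 [494.7 -61.3] 13.2 [ 0.4949 -0.0596  0.1096] [150.  45.  42.]
wcap px [484. 215.] 388 [491.5  23. ] 13.3 [0.4927 0.0239 0.1097] [156.  46.  43.]
wcap px [412. 218.] 529 [489.8 106.6] 13.2 [0.4904 0.1075 0.1096] [159.  46.  43.]
wcap px [104. 253.] 686 [454.9 409.2] 17.6 [0.4554 0.4079 0.1104] [106. 100.  95.]
wcap px [209. 279.] 836 [428.8 298.3] 17.1 [0.4301 0.2976 0.1105] [195. 183. 174.]
wcap px [ 28. 397.] 541 [135.4 679. ] 63.8 [0.1567 0.6825 0.1125] [57. 70. 99.]
wcap px [116. 416.] 70 [169.2 482.7] 9.9 [0.1708 0.4832 0.1095] [31. 39. 55.]
t 7.5 at [0.5007 0.2277 0.2547] phi -0.4 q [-0.12  0.31 -0.52  1.82  0.18  1.05 -2.28] w 0.0854
shift [ 0.1953 -0.283   0.2186] turn [ 0.0007 -0.0001 -0.0046] rows 5
```

View pics/wg.png

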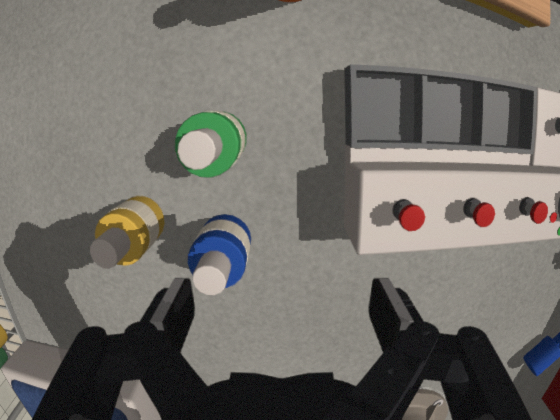

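Wrist view: green cap (199,149), yellow (104,253), blue (209,279), pins (412,218),(484,215),(539,212); all caps at 110.5 mm with 17 mm radius, consistent. Pick green.

```bash
python3 -c "
from h import *
plan(.5527,.2985,.097,0)"
```

```text
t 7.5 at [0.5007 0.2277 0.2547] phi -0.4 q [-0.12  0.31 -0.52  1.82  0.18  1.05 -2.28] w 0.0854
shift [ 0.206  -0.2856  0.6306] turn [ 0.0007 -0.0001 -0.0046] rows 6
```

>>> servo_tool(
  commands=[
    [[0.206, -0.285, 0], [0, 0, 0]],
    [[0.206, -0.285, 0.05], [0, 0, 0]],
    [[0.206, -0.285, 0.2], [0, 0, 0]],
    [[0.206, -0.285, 0.35], [0, 0, 0]],
    [[0.206, -0.285, 0.5], [0, 0, 0]],
    [[0.206, -0.285, 0.59], [0, 0, 0]],
    [[0.206, -0.285, 0.63], [0, 0, 0]],
    [[0.206, -0.285, 0.63], [0, 0, 0]],
    [[0.206, -0.285, 0.63], [0, 0, 0]],
  ],
)

```text
clock: 8.4
tcp_pos: [0.553, 0.3009, 0.0987]
orientation: [-3.141, 0.008, -0.003]
contact_force: [-0.4, 0.4, 0.8]
grip_width: 0.0855
gripper_force: 0.0
```

>>> servo_tool(
  commands=[
    [[0, 0, 0], [0, 0, 0]],
    [[0, 0, 0], [0, 0, 0]],
    [[0, 0, 0], [0, 0, 0]],
    [[0, 0, 0], [0, 0, 0]],
    [[0, 0, 0], [0, 0, 0]],
    [[0, 0, 0], [0, 0, 0]],
    [[0, 0, 0], [0, 0, 0]],
  ],
  claw=1,
  squeeze=40,
)

```text
clock: 9.1
tcp_pos: [0.5525, 0.3007, 0.0979]
orientation: [3.141, -0.007, 0.001]
contact_force: [-1.3, -2.4, 5.7]
grip_width: 0.033
gripper_force: 39.3
```

```bash
python3 -c "
from h import *
plan(.5935,-.0585,.26,1.5)"
```

```text
t 9.1 at [0.5525 0.3007 0.0979] phi -0.3 q [-0.27  0.62 -0.45  1.76  0.35  0.84 -2.46] w 0.033
shift [ 0.1709  1.4361 -0.6476] turn [ 0.0002 -0.0005 -0.0195] rows 10
```

>>> servo_tool(
  commands=[
    [[0, 0, -0.1], [0, 0, 0]],
    [[0, 0, -0.25], [0, 0, 0]],
    [[0, 0, -0.42], [0, 0, 0]],
    [[0, 0, -0.58], [0, 0, 0]],
    [[0.05, 0.12, -0.65], [0, 0, -0.02]],
    [[0.1, 0.28, -0.65], [0, 0, -0.02]],
    [[0.15, 0.46, -0.65], [0, 0, -0.02]],
    [[0.17, 0.64, -0.65], [0, 0, -0.02]],
    [[0.17, 0.8, -0.65], [0, 0, -0.02]],
    [[0.17, 0.92, -0.65], [0, 0, -0.02]],
    [[0.17, 1, -0.65], [0, 0, -0.02]],
    [[0.17, 1, -0.65], [0, 0, -0.02]],
  ],
)

```text
clock: 10.3
tcp_pos: [0.5931, 0.0461, 0.2586]
orientation: [3.139, 0.034, -0.003]
contact_force: [0.3, -0.4, -2.9]
grip_width: 0.033
gripper_force: 41.1
```

```bash
cat > bays.py <<'E'
from h import *
im,P=wcloud(); cv2.imwrite('pics/wb.png',im[...,::-1])
q=P.reshape(-1,3)
a=.0265; ux=np.array([np.cos(a),np.sin(a)]); uy=np.array([-ux[1],ux[0]]); p0=np.array([.4920,.0236])
s=np.stack([(q[:,:2]-p0)@ux,(q[:,:2]-p0)@uy,q[:,2]],1)
w=s[(s[:,2]>.031)&(s[:,2]<.039)&(abs(s[:,1])<.16)&(s[:,0]>.02)&(s[:,0]<.19)]
print(len(w))
f=w[abs(w[:,0]-.101)<.03]
h,e=np.histogram(f[:,1],np.arange(-.15,.15,.003)); print('y walls',[(round(e[i],3),h[i]) for i in range(len(h)) if h[i]>20])
h,e=np.histogram(w[:,0],np.arange(.02,.19,.003)); print('x walls',[(round(e[i],3),h[i]) for i in range(len(h)) if h[i]>20])
fl=s[(s[:,2]>.002)&(s[:,2]<.010)&(abs(s[:,1])<.13)&(s[:,0]>.05)&(s[:,0]<.155)]
h,e=np.histogram(fl[:,1],np.arange(-.15,.15,.006)); print('floor y',[(round(e[i],3),h[i]) for i in range(len(h)) if h[i]>5])
for y in (126,42,-42,-126):
    k=f[abs(f[:,1]-y/1000)<.012]; print(y,len(k),k[:,1].mean() if len(k) else None)
E
python3 bays.py;python3 -c "
from h import *
plan(.5935,-.0585,.26,1.5)"
```

```text
5423
y walls [(np.float64(-0.15), np.int64(114)), (np.float64(-0.147), np.int64(109)), (np.float64(-0.144), np.int64(109)), (np.float64(-0.141), np.int64(115)), (np.float64(-0.138), np.int64(116)), (np.float64(-0.135), np.int64(142)), (np.float64(-0.132), np.int64(88)), (np.float64(-0.129), np.int64(113)), (np.float64(-0.126), np.int64(130)), (np.float64(-0.045), np.int64(39)), (np.float64(-0.042), np.int64(33)), (np.float64(0.039), np.int64(24)), (np.float64(0.12), np.int64(102)), (np.float64(0.123), np.int64(124)), (np.float64(0.126), np.int64(81))]
x walls [(np.float64(0.038), np.int64(331)), (np.float64(0.041), np.int64(64)), (np.float64(0.044), np.int64(70)), (np.float64(0.047), np.int64(74)), (np.float64(0.05), np.int64(88)), (np.float64(0.053), np.int64(93)), (np.float64(0.056), np.int64(370)), (np.float64(0.059), np.int64(414)), (np.float64(0.062), np.int64(134)), (np.float64(0.065), np.int64(83)), (np.float64(0.068), np.int64(87)), (np.float64(0.071), np.int64(85)), (np.float64(0.074), np.int64(90)), (np.float64(0.077), np.int64(79)), (np.float64(0.08), np.int64(89)), (np.fl
[... 1837 characters left out ...]
loat64(0.054), np.int64(246)), (np.float64(0.06), np.int64(275)), (np.float64(0.066), np.int64(307)), (np.float64(0.072), np.int64(310)), (np.float64(0.078), np.int64(309)), (np.float64(0.084), np.int64(309)), (np.float64(0.09), np.int64(305)), (np.float64(0.096), np.int64(296)), (np.float64(0.102), np.int64(293)), (np.float64(0.108), np.int64(290)), (np.float64(0.114), np.int64(287)), (np.float64(0.12), np.int64(131))]
126 307 0.12431069007136887
42 49 0.040014379430742646
-42 92 -0.043056365277015576
-126 589 -0.13048286430666
t 10.3 at [0.5931 0.0489 0.2589] phi 1.4 q [ 0.17  0.38 -0.46  1.72  0.18  1.09 -1.89] w 0.0326
shift [-0.0087  0.4294 -0.0042] turn [ 0.0004  0.0011 -0.0013] rows 5
```

View pics/wb.png

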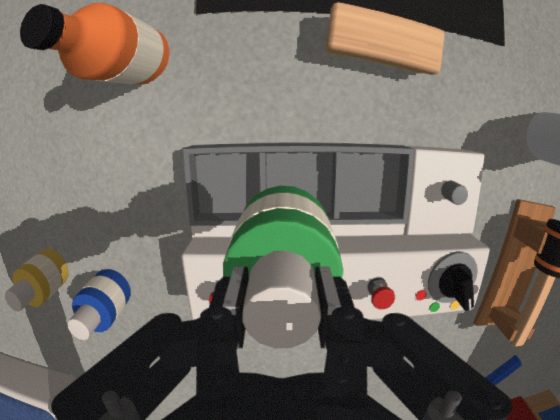

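The picture shows green held, bays at (222,185),(297,185),(372,183), all pins up, and blue and yellow undisturbed. Bay centres: bay1 (.591,.1087), bay2 (.5932,.0247), bay3 (.5954,−.0593).

```bash
python3 -c "
from h import *
plan(.5951,-.0593,.105,1.5)"
```

```text
t 10.3 at [0.5931 0.0489 0.2589] phi 1.4 q [ 0.17  0.38 -0.46  1.72  0.18  1.09 -1.89] w 0.0326
shift [-0.0013  0.4323  0.6158] turn [ 0.0004  0.0011 -0.0013] rows 6
```

>>> servo_tool(
  commands=[
    [[0, 0.12, 0], [0, 0, 0]],
    [[0, 0.26, 0], [0, 0, 0]],
    [[0, 0.38, 0], [0, 0, 0]],
    [[0, 0.432, 0], [0, 0, 0]],
    [[0, 0.432, 0.1], [0, 0, 0]],
    [[0, 0.432, 0.2], [0, 0, 0]],
    [[0, 0.432, 0.28], [0, 0, 0]],
    [[0, 0.432, 0.28], [0, 0, 0]],
    [[0, 0.432, 0.28], [0, 0, 0]],
  ],
)

```text
clock: 11.25
tcp_pos: [0.5966, -0.0555, 0.1899]
orientation: [-3.14, -0.046, 0.001]
contact_force: [0.2, -0.6, -2.7]
grip_width: 0.0334
gripper_force: 41.1
```

```bash
python3 -c "
from h import *
plan(.5951,-.0593,.105,1.5)"
```

```text
t 11.2 at [ 0.5966 -0.0555  0.1899] phi 1.7 q [ 0.3   0.45 -0.41  1.78  0.21  0.96 -1.73] w 0.0334
shift [-0.0064  0.0154  0.3397] turn [-0.0007  0.0003  0.002 ] rows 4
```

>>> servo_tool(
  commands=[
    [[-0.006, 0.015, 0], [0, 0, 0]],
    [[-0.006, 0.015, 0.08], [0, 0, 0]],
    [[-0.006, 0.015, 0.16], [0, 0, 0]],
    [[-0.006, 0.015, 0.24], [0, 0, 0]],
    [[-0.006, 0.015, 0.3], [0, 0, 0]],
    [[-0.006, 0.015, 0.335], [0, 0, 0]],
    [[-0.006, 0.015, 0.335], [0, 0, 0]],
    [[-0.006, 0.015, 0.335], [0, 0, 0]],
  ],
)

```text
clock: 12.05
tcp_pos: [0.5958, -0.0609, 0.1068]
orientation: [3.141, 0.043, 0.002]
contact_force: [0.5, -0.4, -2.8]
grip_width: 0.0331
gripper_force: 41.1
```

>>> servo_tool(
  commands=[
    [[0, 0, 0], [0, 0, 0]],
    [[0, 0, 0], [0, 0, 0]],
    [[0, 0, 0], [0, 0, 0]],
  ],
)

```text
clock: 12.35
tcp_pos: [0.5954, -0.061, 0.1066]
orientation: [3.141, 0.043, 0.002]
contact_force: [0.8, -0.5, -3.3]
grip_width: 0.0331
gripper_force: 41.1
```

>>> servo_tool(
  commands=[
    [[0, 0.0, 0.008], [0, 0, 0]],
    [[0, 0, 0.008], [0, 0, 0]],
  ],
)

```text
clock: 12.55
tcp_pos: [0.5952, -0.061, 0.104]
orientation: [3.141, 0.043, 0.0]
contact_force: [0.6, 0.1, -2.5]
grip_width: 0.033
gripper_force: 41.4
```

>>> servo_tool(
  commands=[
    [[0, 0, 0], [0, 0, 0]],
    [[0, 0, 0], [0, 0, 0]],
    [[0, 0, 0], [0, 0, 0]],
    [[0, 0, 0], [0, 0, 0]],
    [[0, 0, -0.1], [0, 0, 0]],
    [[0, 0, -0.25], [0, 0, 0]],
    [[0, 0, -0.42], [0, 0, 0]],
    [[0, 0, -0.6], [0, 0, 0]],
    [[0, 0, -0.6], [0, 0, 0]],
  ],
  claw=0.4,
)

```text
clock: 13.45
tcp_pos: [0.5988, -0.0606, 0.2611]
orientation: [3.14, 0.043, 0.019]
contact_force: [0.3, 0.2, 0.6]
grip_width: 0.0509
gripper_force: 0.0
```

```bash
sed -i "s/^wc('wg')/import sys; wc(sys.argv[1] if len(sys.argv)>1 else None)/" wcans.py; python3 wcans.py; python3 cans.py; python3 -c "
from h import *
plan(.5,.18,.26,0)"
```

```text
wcap px [39. 69.] 415 [745.7 207.8] 34.8 [0.741  0.1882 0.1116] [147.  75.  39.]
wcap px [524. 139.] 391 [ 680.6 -331.9] 35.5 [ 0.6811 -0.3074  0.1116] [92. 91. 91.]
wcap px [284. 210.] 742 [595.8 -62.2] 17.0 [ 0.5979 -0.0624  0.1157] [198. 188. 177.]
wcap px [371. 284.] 61 [ 521.3 -152. ] 5.3 [ 0.5223 -0.1516  0.1117] [14. 13. 14.]
wcap px [128. 299.] 329 [490.4 105.5] 13.4 [0.4914 0.1048 0.1095] [166.  48.  45.]
wcap px [280. 305.] 445 [494.8 -62. ] 13.3 [ 0.4962 -0.0617  0.1096] [166.  49.  46.]
wcap px [ 23. 319.] 262 [429.9 297.8] 17.4 [0.431  0.2952 0.11  ] [106.  99.  94.]
wcap px [  8. 411.] 314 [132.4 522.1] 62.3 [0.1456 0.5038 0.1125] [ 60.  76. 108.]
cap px [115. 220.] 117 [0.4525 0.4081 0.1111] [0.4519 0.4087 0.1105] [0.031 0.032 0.008]
cap px [155. 229.] 106 [0.426  0.2967 0.1107] [0.4258 0.297  0.1102] [0.031 0.031 0.007]
t 13.6 at [ 0.5957 -0.061   0.2554] phi 1.6 q [ 0.33  0.38 -0.42  1.72  0.17  1.08 -1.7 ] w 0.0515
shift [-0.1443 -1.4404  0.2204] turn [ 0.0003 -0.0018  0.0174] rows 10
t 13.6 at [ 0.5957 -0.061   0.2554] phi 1.6 q [ 0.33  0.38 -0.42  1.72  0.17  1.08 -1.7 ] w 0.0515
shift [-0.3564 -0.9739 -0.0199] turn [ 0.0003 -0.0018  0.0174] rows 8
```

>>> servo_tool(
  commands=[
    [[-0.1, -0.15, 0], [0, 0, 0.017]],
    [[-0.25, -0.33, 0], [0, 0, 0.017]],
    [[-0.36, -0.5, 0], [0, 0, 0.017]],
    [[-0.36, -0.68, 0], [0, 0, 0.017]],
    [[-0.36, -0.86, 0], [0, 0, 0.017]],
    [[-0.36, -0.97, 0], [0, 0, 0.017]],
    [[-0.36, -0.97, 0], [0, 0, 0.017]],
    [[-0.36, -0.97, 0], [0, 0, 0.017]],
  ],
  claw=0,
)

```text
clock: 14.35
tcp_pos: [0.4977, 0.1788, 0.2526]
orientation: [3.14, 0.003, -0.004]
contact_force: [0.4, -1.1, -0.0]
grip_width: 0.0857
gripper_force: 0.0
```

```bash
python3 wcans.py | head -6; python3 -c "
from h import *
plan(.4290,.298,.18,0)"
```

```text
wcap px [524. 116.] 521 [595.3 -61.4] 17.7 [ 0.5946 -0.0565  0.1144] [157. 148. 140.]
wcap px [446. 214.] 483 [492.3  22.8] 13.2 [0.4929 0.0234 0.1097] [160.  48.  45.]
wcap px [511. 212.] 347 [495.1 -61.8] 14.0 [ 0.495  -0.0598  0.1096] [154.  47.  44.]
wcap px [363. 216.] 605 [489.6 106.4] 13.3 [0.4904 0.1067 0.1096] [164.  49.  46.]
wcap px [ 66. 247.] 575 [454.4 409.2] 17.6 [0.4553 0.4076 0.1103] [104.  98.  94.]
wcap px [160. 274.] 707 [428.5 298.1] 17.3 [0.4308 0.2977 0.1104] [176. 166. 157.]
t 14.4 at [0.4981 0.1777 0.2527] phi -0.0 q [ 0.    0.29 -0.55  1.87  0.17  1.04 -2.19] w 0.0857
shift [-0.2756 -0.4817  0.2908] turn [ 0.0009  0.0015 -0.    ] rows 6
```

>>> servo_tool(
  commands=[
    [[-0.14, -0.24, 0], [0, 0, 0]],
    [[-0.275, -0.42, 0], [0, 0, 0]],
    [[-0.275, -0.482, 0.1], [0, 0, 0]],
    [[-0.275, -0.482, 0.25], [0, 0, 0]],
    [[-0.275, -0.482, 0.29], [0, 0, 0]],
    [[-0.275, -0.482, 0.29], [0, 0, 0]],
    [[-0.275, -0.482, 0.29], [0, 0, 0]],
  ],
)

```text
clock: 15.1
tcp_pos: [0.431, 0.2981, 0.1823]
orientation: [3.141, -0.004, 0.001]
contact_force: [-0.2, -0.6, 0.5]
grip_width: 0.0856
gripper_force: 0.0
```

```bash
python3 -c "
from h import *
plan(.4287,.2982,.097,0)"
```

```text
t 15.1 at [0.431  0.2981 0.1823] phi -0.1 q [-0.23  0.37 -0.6   1.95  0.27  0.9  -2.54] w 0.0856
shift [-9.600e-03 -3.000e-04  3.411e-01] turn [ 0.0002 -0.0004 -0.0015] rows 4
```

>>> servo_tool(
  commands=[
    [[-0.007, 0, 0.1], [0, 0, 0]],
    [[-0.007, 0, 0.2], [0, 0, 0]],
    [[-0.007, 0, 0.3], [0, 0, 0]],
    [[-0.007, 0, 0.341], [0, 0, 0]],
    [[-0.007, 0, 0.341], [0, 0, 0]],
    [[-0.007, 0, 0.341], [0, 0, 0]],
  ],
)

```text
clock: 15.7
tcp_pos: [0.429, 0.2998, 0.0976]
orientation: [-3.141, 0.0, -0.003]
contact_force: [-1.1, -0.1, -0.5]
grip_width: 0.0853
gripper_force: 0.0
```

>>> servo_tool(
  commands=[
    [[0, 0, 0], [0, 0, 0]],
    [[0, 0, 0], [0, 0, 0]],
    [[0, 0, 0], [0, 0, 0]],
    [[0, 0, 0], [0, 0, 0]],
    [[0, 0, 0], [0, 0, 0]],
    [[0, 0, 0], [0, 0, 0]],
    [[0, 0, 0], [0, 0, 0]],
  ],
  claw=1,
)

```text
clock: 16.4
tcp_pos: [0.4282, 0.2992, 0.0968]
orientation: [3.141, 0.001, 0.001]
contact_force: [-0.5, -1.9, 6.1]
grip_width: 0.0329
gripper_force: 39.2
```

>>> servo_tool(
  commands=[
    [[0, 0, -0.1], [0, 0, 0]],
    [[0, 0, -0.25], [0, 0, 0]],
    [[0, 0, -0.42], [0, 0, 0]],
    [[0, 0, -0.6], [0, 0, 0]],
    [[0.1, 0.1, -0.65], [0, 0, 0]],
    [[0.25, 0.22, -0.65], [0, 0, 0]],
    [[0.4, 0.36, -0.65], [0, 0, 0]],
    [[0.52, 0.5, -0.65], [0, 0, 0]],
    [[0.6, 0.64, -0.65], [0, 0, 0]],
    [[0.66, 0.8, -0.65], [0, 0, 0]],
    [[0.66, 0.94, -0.65], [0, 0, 0]],
    [[0.66, 1, -0.65], [0, 0, 0]],
    [[0.66, 1, -0.65], [0, 0, 0]],
  ],
)

```text
clock: 17.7
tcp_pos: [0.5927, 0.0462, 0.2578]
orientation: [3.14, -0.006, -0.003]
contact_force: [-0.1, -0.4, -2.4]
grip_width: 0.0328
gripper_force: 40.9
```

```bash
python3 -c "
from h import *
plan(.5930,.0247,.19,1.5)"
```

```text
t 17.7 at [0.5927 0.0462 0.2578] phi -0.2 q [ 0.2   0.38 -0.49  1.72  0.2   1.09 -1.93] w 0.0328
shift [0.0021 0.0856 0.2714] turn [ 0.0009  0.0012 -0.0193] rows 4
```

>>> servo_tool(
  commands=[
    [[0.002, 0.086, 0], [0, 0, -0.019]],
    [[0.002, 0.086, 0.07], [0, 0, -0.019]],
    [[0.002, 0.086, 0.17], [0, 0, -0.019]],
    [[0.002, 0.086, 0.27], [0, 0, -0.019]],
    [[0.002, 0.086, 0.27], [0, 0, -0.019]],
    [[0.002, 0.086, 0.27], [0, 0, -0.019]],
    [[0.002, 0.086, 0.27], [0, 0, -0.019]],
  ],
)

```text
clock: 18.4
tcp_pos: [0.5945, 0.0293, 0.1928]
orientation: [-3.14, -0.05, -0.004]
contact_force: [-0.0, 0.6, -3.4]
grip_width: 0.0329
gripper_force: 40.8
```

```bash
python3 -c "
from h import *
plan(.5930,.0247,.104,1.5)"
```

```text
t 18.4 at [0.5945 0.0293 0.1928] phi 1.8 q [ 0.21  0.45 -0.48  1.78  0.25  0.97 -1.9 ] w 0.0329
shift [-0.0072  0.0185  0.3553] turn [-0.0004 -0.0015  0.0035] rows 4
```

>>> servo_tool(
  commands=[
    [[-0.006, 0.013, 0], [0, 0, 0]],
    [[-0.006, 0.013, 0.08], [0, 0, 0]],
    [[-0.006, 0.013, 0.16], [0, 0, 0]],
    [[-0.006, 0.013, 0.24], [0, 0, 0]],
    [[-0.006, 0.013, 0.31], [0, 0, 0]],
    [[-0.006, 0.013, 0.352], [0, 0, 0]],
    [[-0.006, 0.013, 0.352], [0, 0, 0]],
    [[-0.006, 0.013, 0.352], [0, 0, 0]],
    [[-0.006, 0.013, 0.352], [0, 0, 0]],
  ],
)

```text
clock: 19.3
tcp_pos: [0.5928, 0.0251, 0.1042]
orientation: [-3.141, -0.048, -0.002]
contact_force: [-0.0, 0.8, -2.9]
grip_width: 0.033
gripper_force: 40.7
```

>>> servo_tool(
  commands=[
    [[0, 0, 0.005], [0, 0, 0]],
    [[0, 0, 0.005], [0, 0, 0]],
  ],
)

```text
clock: 19.5
tcp_pos: [0.5923, 0.0249, 0.1023]
orientation: [-3.141, -0.048, -0.001]
contact_force: [-0.2, 0.6, -3.9]
grip_width: 0.0331
gripper_force: 40.6
```

>>> servo_tool(
  commands=[
    [[0, 0, 0], [0, 0, 0]],
    [[0, 0, 0], [0, 0, 0]],
    [[0, 0, 0], [0, 0, 0]],
    [[0, 0, 0], [0, 0, 0]],
    [[0, 0, -0.1], [0, 0, 0]],
    [[0, 0, -0.25], [0, 0, 0]],
    [[0, 0, -0.42], [0, 0, 0]],
    [[0, 0, -0.6], [0, 0, 0]],
    [[0, 0, -0.6], [0, 0, 0]],
  ],
  claw=0.4,
)

```text
clock: 20.4
tcp_pos: [0.5957, 0.0258, 0.259]
orientation: [-3.14, -0.048, -0.018]
contact_force: [1.1, 0.0, 0.5]
grip_width: 0.0516
gripper_force: 0.0
```

```bash
python3 wcans.py; python3 -c "
from h import *
plan(.49,.24,.26,30)"
```

```text
wcap px [106.  54.] 396 [744.6 206.7] 34.2 [0.7381 0.1883 0.1116] [145.  74.  39.]
wcap px [282. 211.] 774 [592.5  25.6] 16.9 [0.5947 0.0255 0.1157] [196. 185. 177.]
wcap px [378. 210.] 707 [595.6 -61.9] 17.2 [ 0.5981 -0.0593  0.1154] [186. 176. 166.]
wcap px [444. 291.] 162 [ 503.  -155.4] 20.9 [ 0.5098 -0.15    0.1116] [16. 14. 12.]
wcap px [  6. 300.] 214 [455.4 408.7] 17.4 [0.4554 0.4044 0.11  ] [104.  98.  93.]
wcap px [282. 306.] 442 [492.8  22.6] 13.1 [0.4939 0.0225 0.1096] [164.  46.  43.]
wcap px [ 16. 411.] 576 [133.2 566.6] 96.7 [0.1564 0.5536 0.1127] [ 59.  74. 105.]
t 20.4 at [0.5942 0.0253 0.2558] phi 1.7 q [ 0.24  0.38 -0.5   1.73  0.21  1.08 -1.87] w 0.0513
shift [-0.3905 -0.8712 -0.0195] turn [ 0.0011 -0.0045 -0.314 ] rows 7
```

Blue sits at bay2, green at bay3. Next yellow.

>>> servo_tool(
  commands=[
    [[-0.12, -0.15, 0], [0, 0, -0.08]],
    [[-0.25, -0.33, 0], [0, 0, -0.16]],
    [[-0.35, -0.5, 0], [0, 0, -0.24]],
    [[-0.39, -0.68, 0], [0, 0, -0.31]],
    [[-0.39, -0.87, 0], [0, 0, -0.31]],
    [[-0.39, -0.87, 0], [0, 0, -0.31]],
    [[-0.39, -0.87, 0], [0, 0, -0.31]],
    [[-0.39, -0.87, 0], [0, 0, -0.31]],
  ],
  claw=0,
)

```text
clock: 21.25
tcp_pos: [0.4882, 0.2375, 0.251]
orientation: [3.037, 0.801, -0.003]
contact_force: [0.2, -0.5, 0.3]
grip_width: 0.0851
gripper_force: 0.0
```

```bash
python3 wcans.py; python3 -c "
from h import *
plan(.4545,.4092,.18,30)"
```

```text
wcap px [440.   9.] 181 [720.1 205.4] 20.8 [0.7144 0.2088 0.1114] [93. 47. 23.]
wcap px [100. 152.] 903 [454.2 409.4] 17.4 [0.4553 0.4083 0.1105] [107. 100.  95.]
wcap px [506. 222.] 466 [591.8  26.3] 17.2 [0.5909 0.0323 0.1142] [154. 145. 138.]
wcap px [545. 254.] 345 [594.4 -61.5] 18.0 [ 0.5948 -0.0551  0.114 ] [144. 135. 128.]
wcap px [399. 270.] 460 [489.4 106.2] 13.4 [0.4901 0.1076 0.1096] [160.  49.  45.]
wcap px [454. 298.] 330 [492.   22.5] 13.6 [0.4925 0.0244 0.1095] [152.  47.  44.]
wcap px [  9. 338.] 1214 [101.9 499.1] 80.4 [0.1156 0.4923 0.1123] [31. 39. 55.]
wcap px [495. 320.] 224 [494.5 -61.2] 13.1 [ 0.4946 -0.0593  0.1095] [145.  44.  42.]
wcap px [532. 334.] 175 [ 501.6 -155.3] 21.4 [ 0.5028 -0.1507  0.1115] [15. 14. 13.]
t 21.3 at [0.4884 0.2372 0.2512] phi 29.5 q [-0.    0.34 -0.69  1.83  0.25  1.06 -1.85] w 0.0854
shift [ 0.2212 -0.6656  0.284 ] turn [ 0.0004  0.0011 -0.0055] rows 6
```

>>> servo_tool(
  commands=[
    [[0.08, -0.24, 0], [0, 0, 0]],
    [[0.16, -0.44, 0], [0, 0, 0]],
    [[0.22, -0.62, 0.05], [0, 0, 0]],
    [[0.22, -0.666, 0.18], [0, 0, 0]],
    [[0.22, -0.666, 0.284], [0, 0, 0]],
    [[0.22, -0.666, 0.284], [0, 0, 0]],
    [[0.22, -0.666, 0.284], [0, 0, 0]],
    [[0.22, -0.666, 0.284], [0, 0, 0]],
  ],
)

```text
clock: 22.1
tcp_pos: [0.4552, 0.4104, 0.1826]
orientation: [-3.038, -0.8, -0.004]
contact_force: [-0.1, -0.0, 1.5]
grip_width: 0.0856
gripper_force: 0.0
```

```bash
python3 -c "
from h import *
plan(.4542,.4092,.097,30)"
```

```text
t 22.1 at [0.4552 0.4104 0.1826] phi 29.5 q [-0.34  0.53 -0.68  1.74  0.39  1.   -2.21] w 0.0856
shift [-0.0067  0.002   0.3426] turn [ 0.0001 -0.0015 -0.0056] rows 4
```

>>> servo_tool(
  commands=[
    [[-0.005, 0.002, 0.1], [0, 0, 0]],
    [[-0.005, 0.002, 0.2], [0, 0, 0]],
    [[-0.005, 0.002, 0.3], [0, 0, 0]],
    [[-0.005, 0.002, 0.342], [0, 0, 0]],
    [[-0.005, 0.002, 0.342], [0, 0, 0]],
    [[-0.005, 0.002, 0.342], [0, 0, 0]],
  ],
)

```text
clock: 22.7
tcp_pos: [0.4536, 0.4105, 0.0971]
orientation: [-3.036, -0.802, -0.003]
contact_force: [-0.3, 0.1, -1.1]
grip_width: 0.0855
gripper_force: 0.0
```

>>> servo_tool(
  commands=[
    [[0, 0, 0], [0, 0, 0]],
    [[0, 0, 0], [0, 0, 0]],
    [[0, 0, 0], [0, 0, 0]],
    [[0, 0, 0], [0, 0, 0]],
    [[0, 0, 0], [0, 0, 0]],
    [[0, 0, 0], [0, 0, 0]],
    [[0, 0, 0], [0, 0, 0]],
  ],
  claw=1,
)

```text
clock: 23.4
tcp_pos: [0.4531, 0.41, 0.0961]
orientation: [3.037, 0.803, 0.001]
contact_force: [-0.0, -2.0, 5.6]
grip_width: 0.0331
gripper_force: 39.4
```

```bash
python3 -c "
from h import *
plan(.56,.19,.26,8)"
```

```text
t 23.4 at [0.4531 0.41   0.0961] phi 29.6 q [-0.38  0.63 -0.62  1.8   0.47  0.86 -2.28] w 0.0331
shift [-0.0632  0.9767 -0.6551] turn [ 2.000e-04 -5.000e-04  2.404e-01] rows 8
```

>>> servo_tool(
  commands=[
    [[0, 0, -0.1], [0, 0, 0]],
    [[0, 0, -0.25], [0, 0, 0]],
    [[0, 0, -0.42], [0, 0, 0]],
    [[0, 0, -0.58], [0, 0, 0]],
    [[0, 0.12, -0.65], [0, 0, 0.04]],
    [[-0.01, 0.28, -0.65], [0, 0, 0.09]],
    [[-0.03, 0.45, -0.65], [0, 0, 0.14]],
    [[-0.05, 0.62, -0.65], [0, 0, 0.19]],
    [[-0.06, 0.8, -0.65], [0, 0, 0.24]],
    [[-0.06, 0.92, -0.65], [0, 0, 0.24]],
    [[-0.06, 0.97, -0.65], [0, 0, 0.24]],
    [[-0.06, 0.97, -0.65], [0, 0, 0.24]],
  ],
)

```text
clock: 24.6
tcp_pos: [0.56, 0.1896, 0.257]
orientation: [3.133, 0.215, -0.003]
contact_force: [0.5, 0.1, -5.0]
grip_width: 0.0326
gripper_force: 41.1
```

```bash
python3 -c "
from h import *
plan(.5908,.1087,.19,1.5)"
```

```text
t 24.6 at [0.56   0.1896 0.257 ] phi 7.8 q [ 0.02  0.39 -0.58  1.72  0.24  1.1  -2.07] w 0.0326
shift [0.0782 0.3369 0.268 ] turn [0.0007 0.0011 0.0705] rows 5
```

>>> servo_tool(
  commands=[
    [[0.03, 0.12, 0], [0, 0, 0.03]],
    [[0.06, 0.24, 0], [0, 0, 0.07]],
    [[0.078, 0.337, 0.02], [0, 0, 0.07]],
    [[0.078, 0.337, 0.12], [0, 0, 0.07]],
    [[0.078, 0.337, 0.22], [0, 0, 0.07]],
    [[0.078, 0.337, 0.268], [0, 0, 0.07]],
    [[0.078, 0.337, 0.268], [0, 0, 0.07]],
    [[0.078, 0.337, 0.268], [0, 0, 0.07]],
    [[0.078, 0.337, 0.268], [0, 0, 0.07]],
  ],
)

```text
clock: 25.5
tcp_pos: [0.5914, 0.1123, 0.1925]
orientation: [-3.14, -0.049, -0.003]
contact_force: [-0.0, 0.3, -3.7]
grip_width: 0.033
gripper_force: 41.1
```

```bash
python3 -c "
from h import *
plan(.5912,.1087,.1035,1.5)"
```

```text
t 25.5 at [0.5914 0.1123 0.1925] phi 1.8 q [ 0.1   0.47 -0.51  1.77  0.27  0.98 -2.06] w 0.033
shift [-0.0021  0.0145  0.3559] turn [-0.0005 -0.0014  0.0034] rows 4
```

>>> servo_tool(
  commands=[
    [[0, 0.01, 0], [0, 0, 0]],
    [[0, 0.01, 0.08], [0, 0, 0]],
    [[0, 0.01, 0.16], [0, 0, 0]],
    [[0, 0.01, 0.24], [0, 0, 0]],
    [[0, 0.01, 0.31], [0, 0, 0]],
    [[0, 0.01, 0.356], [0, 0, 0]],
    [[0, 0.01, 0.356], [0, 0, 0]],
    [[0, 0.01, 0.356], [0, 0, 0]],
    [[0, 0.01, 0.356], [0, 0, 0]],
  ],
)

```text
clock: 26.4
tcp_pos: [0.5912, 0.109, 0.1027]
orientation: [-3.141, -0.048, -0.002]
contact_force: [-0.2, 0.0, -4.6]
grip_width: 0.0333
gripper_force: 42.1
```

>>> servo_tool(
  commands=[
    [[0, 0, 0], [0, 0, 0]],
    [[0, 0, 0], [0, 0, 0]],
    [[0, 0, 0], [0, 0, 0]],
    [[0, 0, 0], [0, 0, 0]],
    [[0, 0, -0.1], [0, 0, 0]],
    [[0, 0, -0.25], [0, 0, 0]],
    [[0, 0, -0.42], [0, 0, 0]],
    [[0, 0, -0.6], [0, 0, 0]],
    [[0, 0, -0.6], [0, 0, 0]],
  ],
  claw=0.4,
)

```text
clock: 27.3
tcp_pos: [0.5942, 0.1103, 0.2591]
orientation: [-3.139, -0.048, -0.018]
contact_force: [0.5, 0.4, 0.3]
grip_width: 0.0511
gripper_force: 0.0
```

```bash
python3 wcans.py wy; python3 -c "
from h import *
plan(.47,-.1,.26,0)"
```

```text
wcap px [191.  51.] 265 [739.1 202.9] 31.9 [0.7305 0.191  0.1116] [138.  71.  37.]
wcap px [283. 211.] 816 [591.9 109.8] 16.8 [0.5935 0.11   0.1158] [199. 187. 176.]
wcap px [374. 212.] 709 [592.3  26. ] 17.3 [0.595  0.0286 0.1153] [184. 173. 165.]
wcap px [457. 212.] 594 [595.1 -61.5] 17.4 [ 0.5973 -0.0576  0.1147] [170. 161. 152.]
wcap px [502. 288.] 175 [ 502. -156.] 21.4 [ 0.5067 -0.1502  0.1115] [16. 15. 15.]
wcap px [436. 300.] 335 [494.9 -61.3] 13.2 [ 0.4958 -0.0602  0.1095] [158.  47.  44.]
wcap px [283. 306.] 443 [490.2 106.2] 13.4 [0.4913 0.1064 0.1096] [164.  47.  44.]
wcap px [ 16. 411.] 595 [139.4 632.8] 88.3 [0.1578 0.6344 0.1127] [ 58.  73. 103.]
t 27.4 at [0.5927 0.1095 0.2559] phi 1.7 q [ 0.12  0.4  -0.54  1.71  0.23  1.09 -2.02] w 0.0509
shift [-0.516   0.8227 -0.0211] turn [-0.0008 -0.0046  0.0193] rows 7
```

View pics/wy.png

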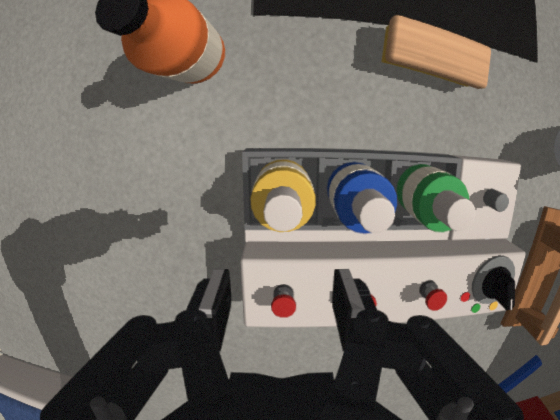

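Three canisters stand upright in the bays (caps at (283,210),(374,212),(457,212)), pins up, dial at yellow. Now to the mallet.

>>> servo_tool(
  commands=[
    [[-0.1, 0.15, 0], [0, 0, 0.02]],
    [[-0.22, 0.32, 0], [0, 0, 0.02]],
    [[-0.34, 0.48, 0], [0, 0, 0.02]],
    [[-0.46, 0.64, 0], [0, 0, 0.02]],
    [[-0.52, 0.82, 0], [0, 0, 0.02]],
    [[-0.52, 0.98, 0], [0, 0, 0.02]],
    [[-0.52, 0.98, 0], [0, 0, 0.02]],
  ],
)

```text
clock: 28.05
tcp_pos: [0.4665, -0.1465, 0.2509]
orientation: [3.14, -0.017, -0.003]
contact_force: [-0.8, -0.3, 0.7]
grip_width: 0.0513
gripper_force: 0.0
```

```bash
python3 -c "
from h import *
plan(.44,-.33,.25,-3)"
```

```text
t 28.1 at [ 0.4665 -0.1465  0.2509] phi -0.6 q [ 0.56  0.2  -0.44  1.96  0.1   1.   -1.5 ] w 0.0513
shift [-0.0982  0.7349  0.0054] turn [0.0013 0.0012 0.0266] rows 6
```

>>> servo_tool(
  commands=[
    [[-0.05, 0.18, 0], [0, 0, 0.027]],
    [[-0.1, 0.36, 0], [0, 0, 0.027]],
    [[-0.1, 0.55, 0], [0, 0, 0.027]],
    [[-0.1, 0.735, 0], [0, 0, 0.027]],
    [[-0.1, 0.735, 0], [0, 0, 0.027]],
    [[-0.1, 0.735, 0], [0, 0, 0.027]],
    [[-0.1, 0.735, 0], [0, 0, 0.027]],
  ],
)

```text
clock: 28.75
tcp_pos: [0.4435, -0.322, 0.2513]
orientation: [-3.139, 0.065, 0.001]
contact_force: [0.4, 0.8, -0.8]
grip_width: 0.0514
gripper_force: 0.0
```

```bash
cat > mal.py <<'E'
from h import *
import sys
im,P=wcloud(); cv2.imwrite(f'pics/{sys.argv[1]}.png',im[...,::-1]); q=P.reshape(-1,3)
m=(q[:,2]>.077)&(q[:,2]<.11)&(q[:,0]>.32)&(q[:,0]<.62)&(q[:,1]<-.27)&(q[:,1]>-.41); q=q[m]
h=q[q[:,2]>.093]; print('head x',np.percentile(h[:,0],[1,99]),'zmax',h[:,2].max(), 'y top', h[h[:,2]>.100][:,1].mean())
c=[]
for x in np.arange(.36,.58,.01):
    s=q[(abs(q[:,0]-x)<.005)&(q[:,2]>.082)]
    if len(s)>5: print(round(x,2),len(s),((s[:,1].min()+s[:,1].max())/2).round(4),np.ptp(s[:,1]).round(3),np.median(s[:,2]).round(4))
plan(.45,-.335,.25,-3)
E
python3 mal.py wm
```

```text
head x [0.49920897 0.56687416] zmax 0.10556375354234884 y top -0.34290596388576294
0.37 84 -0.3284 0.021 0.0854
0.38 202 -0.3304 0.042 0.0857
0.39 213 -0.331 0.049 0.0857
0.4 212 -0.3282 0.042 0.0856
0.41 221 -0.3319 0.021 0.0858
0.42 227 -0.3327 0.022 0.0858
0.43 236 -0.3339 0.022 0.0858
0.44 244 -0.3352 0.022 0.0858
0.45 247 -0.336 0.023 0.0857
0.46 256 -0.3366 0.021 0.0857
0.47 259 -0.3374 0.022 0.0856
0.48 260 -0.3382 0.021 0.0857
0.49 262 -0.339 0.022 0.0857
0.5 466 -0.3405 0.052 0.0987
0.51 701 -0.3412 0.055 0.0999
0.52 714 -0.3413 0.054 0.0996
0.53 705 -0.3422 0.053 0.0997
0.54 698 -0.3439 0.054 0.0996
0.55 718 -0.3447 0.055 0.0999
0.56 698 -0.3451 0.055 0.0999
0.57 153 -0.3416 0.045 0.0984
t 28.8 at [ 0.4436 -0.3219  0.2516] phi -2.3 q [ 0.78  0.29 -0.32  1.84  0.1   1.03 -1.19] w 0.0512
shift [0.0277 0.0514 0.0062] turn [-0.0007  0.0004  0.0075] rows 3
```

View pics/wm.png

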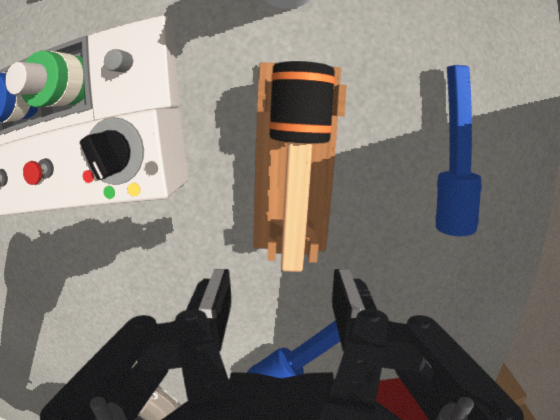

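Wrist view: mallet in cradle, head (303,100), handle to (292,268); blue look-alikes (458,150), (300,355). Axis fits at −5°, origin (.468,−.3376,.075), sizes match.

```bash
python3 -c "
from h import *
plan(.468,-.3376,.15,-5)"
```

```text
t 28.8 at [ 0.4436 -0.3219  0.2516] phi -2.3 q [ 0.78  0.29 -0.32  1.84  0.1   1.03 -1.19] w 0.0512
shift [0.1003 0.0593 0.4061] turn [-0.0007  0.0004  0.0297] rows 5
```

>>> servo_tool(
  commands=[
    [[0.1, 0.059, 0.1], [0, 0, 0.03]],
    [[0.1, 0.059, 0.25], [0, 0, 0.03]],
    [[0.1, 0.059, 0.4], [0, 0, 0.03]],
    [[0.1, 0.059, 0.4], [0, 0, 0.03]],
    [[0.1, 0.059, 0.4], [0, 0, 0.03]],
    [[0.1, 0.059, 0.4], [0, 0, 0.03]],
  ],
)

```text
clock: 29.4
tcp_pos: [0.469, -0.3398, 0.1543]
orientation: [3.137, -0.14, 0.005]
contact_force: [-0.7, 0.3, 0.1]
grip_width: 0.0513
gripper_force: 0.0
```

```bash
python3 -c "
from h import *
plan(.468,-.3376,.075,-5)"
```

```text
t 29.4 at [ 0.469  -0.3398  0.1543] phi -5.1 q [ 0.74  0.44 -0.28  1.86  0.16  0.85 -1.28] w 0.0513
shift [-0.0056 -0.0088  0.3173] turn [ 0.0009 -0.002  -0.0014] rows 4
```

>>> servo_tool(
  commands=[
    [[-0.004, -0.007, 0.06], [0, 0, 0]],
    [[-0.004, -0.007, 0.15], [0, 0, 0]],
    [[-0.004, -0.007, 0.24], [0, 0, 0]],
    [[-0.004, -0.007, 0.317], [0, 0, 0]],
    [[-0.004, -0.007, 0.317], [0, 0, 0]],
    [[-0.004, -0.007, 0.317], [0, 0, 0]],
    [[-0.004, -0.007, 0.317], [0, 0, 0]],
  ],
)

```text
clock: 30.1
tcp_pos: [0.468, -0.3386, 0.0749]
orientation: [3.137, -0.142, 0.005]
contact_force: [-0.1, -0.4, 0.4]
grip_width: 0.0516
gripper_force: 0.0
```

```bash
python3 -c "
from h import *
plan(.468,-.3376,.075,-5)"
```

```text
t 30.1 at [ 0.468  -0.3386  0.0749] phi -5.2 q [ 0.72  0.55 -0.26  1.91  0.21  0.7  -1.33] w 0.0516
shift [-0.0003 -0.0041 -0.0005] turn [ 0.001  -0.002  -0.0021] rows 3
```

>>> servo_tool(
  commands=[
    [[0, -0.004, 0], [0, 0, 0]],
    [[0, -0.004, 0], [0, 0, 0]],
    [[0, -0.004, 0], [0, 0, 0]],
    [[0, -0.004, 0], [0, 0, 0]],
    [[0, -0.004, 0], [0, 0, 0]],
    [[0, -0.004, 0], [0, 0, 0]],
    [[0, -0.004, 0], [0, 0, 0]],
    [[0, -0.004, 0], [0, 0, 0]],
  ],
  claw=1,
  squeeze=110,
)

```text
clock: 30.9
tcp_pos: [0.4674, -0.3373, 0.0741]
orientation: [3.137, -0.143, 0.002]
contact_force: [-1.1, 1.3, 7.6]
grip_width: 0.0204
gripper_force: 107.4
```

```bash
python3 -c "
from h import *
print(r.get_obs()['gripper_force'])
plan(.468,-.3376,.25,-5)"
```

```text
107.43359684944153
t 30.9 at [ 0.4674 -0.3373  0.0741] phi -5.2 q [ 0.72  0.55 -0.26  1.92  0.21  0.7  -1.33] w 0.0204
shift [ 0.0037  0.0016 -0.7037] turn [ 0.0005 -0.0009 -0.0024] rows 6
```

>>> servo_tool(
  commands=[
    [[0, 0, -0.08], [0, 0, 0]],
    [[0, 0, -0.2], [0, 0, 0]],
    [[0, 0, -0.35], [0, 0, 0]],
    [[0, 0, -0.5], [0, 0, 0]],
    [[0, 0, -0.6], [0, 0, 0]],
    [[0, 0, -0.6], [0, 0, 0]],
    [[0, 0, -0.6], [0, 0, 0]],
  ],
)

```text
clock: 31.6
tcp_pos: [0.4659, -0.3366, 0.2219]
orientation: [-3.138, 0.142, 0.002]
contact_force: [-0.3, -0.1, -5.6]
grip_width: 0.0204
gripper_force: 108.6
```

```bash
cat > held.py <<'E'
from h import *
import sys
o=r.get_obs(); im,P=wcloud()
if len(sys.argv)>1: cv2.imwrite(f'pics/{sys.argv[1]}.png',im[...,::-1])
T=(P-o['tcp_pos'])@R.from_rotvec(o['orientation']).as_matrix()
q=T.reshape(-1,3); q=q[(q[:,0]>.012)&(q[:,0]<.13)&(abs(q[:,1])<.04)&(q[:,2]<.03)&(q[:,2]>-.05)&(P.reshape(-1,3)[:,2]!=0)]
for x in np.arange(.01,.12,.01):
    s=q[abs(q[:,0]-x)<.005]
    if len(s)>5: print(round(x,2),len(s),'y',((s[:,1].min()+s[:,1].max())/2).round(4),np.ptp(s[:,1]).round(3),'topz',np.percentile(s[:,2],3).round(4))
E
python3 held.py; python3 -c "
from h import *
plan(.425,-.13,.22,-3)"
```

```text
0.01 3361 y 0.0 0.08 topz -0.0456
0.02 1708 y -0.0007 0.045 topz -0.0497
0.03 730 y 0.0003 0.053 topz -0.0284
0.04 3580 y -0.0006 0.056 topz -0.0291
0.05 4260 y -0.0003 0.057 topz -0.0289
0.06 4413 y -0.0007 0.056 topz -0.0286
0.07 4683 y -0.0006 0.055 topz -0.0285
0.08 4830 y -0.0005 0.056 topz -0.0286
0.09 4923 y -0.0003 0.056 topz -0.029
0.1 2401 y -0.0005 0.053 topz -0.0283
t 31.6 at [ 0.4654 -0.3363  0.2209] phi -5.2 q [ 0.76  0.36 -0.3   1.81  0.13  0.99 -1.26] w 0.0207
shift [-0.2355 -0.8071  0.0054] turn [-0.0009  0.002  -0.0242] rows 7
```

>>> servo_tool(
  commands=[
    [[-0.05, -0.15, 0], [0, 0, -0.03]],
    [[-0.1, -0.32, 0], [0, 0, -0.03]],
    [[-0.15, -0.5, 0], [0, 0, -0.03]],
    [[-0.2, -0.68, 0], [0, 0, -0.03]],
    [[-0.2, -0.85, 0], [0, 0, -0.03]],
    [[-0.2, -1, 0], [0, 0, -0.03]],
    [[-0.2, -1, 0], [0, 0, -0.03]],
    [[-0.2, -1, 0], [0, 0, -0.03]],
  ],
)

```text
clock: 32.45
tcp_pos: [0.4384, -0.0825, 0.2212]
orientation: [-3.14, 0.064, 0.005]
contact_force: [-0.3, -0.4, -4.8]
grip_width: 0.0205
gripper_force: 108.8
```

```bash
python3 -c "
from h import *
plan(.4395,-.0613,.17,0)"
```

```text
t 32.5 at [ 0.4384 -0.0825  0.2212] phi -2.3 q [ 0.48  0.17 -0.47  2.08  0.1   0.91 -1.66] w 0.0205
shift [ 0.0018 -0.085   0.2049] turn [-0.0003  0.0021 -0.0259] rows 4
```

>>> servo_tool(
  commands=[
    [[0, -0.05, 0], [0, 0, -0.025]],
    [[0, -0.085, 0.1], [0, 0, -0.025]],
    [[0, -0.085, 0.2], [0, 0, -0.025]],
    [[0, -0.085, 0.26], [0, 0, -0.025]],
    [[0, -0.085, 0.26], [0, 0, -0.025]],
    [[0, -0.085, 0.26], [0, 0, -0.025]],
    [[0, -0.085, 0.26], [0, 0, -0.025]],
  ],
)

```text
clock: 33.15
tcp_pos: [0.4412, -0.0624, 0.1586]
orientation: [3.141, -0.007, 0.002]
contact_force: [-0.0, 0.0, -4.4]
grip_width: 0.0204
gripper_force: 108.8
```

```bash
python3 -c "
from h import *
plan(.4395,-.0613,.1255,0)"
```

```text
t 33.1 at [ 0.4412 -0.0624  0.1586] phi -0.3 q [ 0.42  0.26 -0.48  2.15  0.17  0.77 -1.74] w 0.0204
shift [-0.0069 -0.0045  0.1322] turn [ 0.0001 -0.0009 -0.0029] rows 3
```

>>> servo_tool(
  commands=[
    [[-0.005, 0, 0.04], [0, 0, 0]],
    [[-0.005, 0, 0.08], [0, 0, 0]],
    [[-0.005, 0, 0.11], [0, 0, 0]],
    [[-0.005, 0, 0.136], [0, 0, 0]],
    [[-0.005, 0, 0.136], [0, 0, 0]],
    [[-0.005, 0, 0.136], [0, 0, 0]],
  ],
)

```text
clock: 33.75
tcp_pos: [0.4391, -0.0621, 0.1235]
orientation: [-3.141, 0.006, 0.001]
contact_force: [-0.5, 0.5, -4.0]
grip_width: 0.0202
gripper_force: 109.2
```

>>> servo_tool(
  commands=[
    [[0, 0, -0.08], [0, 0, 0]],
    [[0, 0, -0.18], [0, 0, 0]],
    [[0, 0, -0.28], [0, 0, 0]],
    [[0, 0, -0.28], [0, 0, 0]],
    [[0, 0, -0.28], [0, 0, 0]],
  ],
)

```text
clock: 34.25
tcp_pos: [0.439, -0.0623, 0.1935]
orientation: [3.141, -0.007, 0.001]
contact_force: [-1.0, 0.3, -5.0]
grip_width: 0.0206
gripper_force: 109.1
```

```bash
python3 held.py; python3 - <<'E'
from h import *
im,d=grab('side'); P=cloud('side',d); q=P.reshape(-1,3); c=im.reshape(-1,3).astype(int)
red=(c[:,0]>110)&(c[:,1]<60)&(c[:,2]<60)&(q[:,2]>.07)
for n,p in dict(p1=(.4897,.1064),p2=(.4918,.0228),p3=(.4945,-.0613)).items():
    s=q[red&(np.hypot(q[:,0]-p[0],q[:,1]-p[1])<.02)]; print(n,len(s),np.percentile(s[:,2],95) if len(s) else None, s.mean(0) if len(s) else '')
plan(.437,.0228,.1586,0)
E
```

```text
0.01 3575 y -0.0 0.08 topz -0.0458
0.02 1732 y -0.0007 0.045 topz -0.0497
0.03 699 y -0.0006 0.05 topz -0.0284
0.04 3596 y -0.0006 0.056 topz -0.0292
0.05 4259 y -0.0004 0.057 topz -0.029
0.06 4425 y -0.0006 0.056 topz -0.0287
0.07 4698 y -0.0006 0.055 topz -0.0287
0.08 4815 y -0.0003 0.056 topz -0.0287
0.09 4950 y -0.0 0.056 topz -0.0291
0.1 2427 y -0.0007 0.053 topz -0.0284
p1 52 0.11103126822635226 [0.48801424 0.10717027 0.10951122]
p2 0 None 
p3 36 0.09757103324778477 [ 0.49226786 -0.06068177  0.09879753]
t 34.4 at [ 0.4381 -0.0622  0.1925] phi -0.2 q [ 0.45  0.21 -0.5   2.12  0.13  0.85 -1.7 ] w 0.0204
shift [-0.0056 -0.3399  0.1356] turn [-0.0001  0.0015 -0.0026] rows 4
```

Pin3 is down (top at 97 mm). Now pin2.

>>> servo_tool(
  commands=[
    [[-0.005, -0.15, 0], [0, 0, 0]],
    [[-0.005, -0.3, 0], [0, 0, 0]],
    [[-0.005, -0.34, 0.02], [0, 0, 0]],
    [[-0.005, -0.34, 0.08], [0, 0, 0]],
    [[-0.005, -0.34, 0.13], [0, 0, 0]],
    [[-0.005, -0.34, 0.13], [0, 0, 0]],
    [[-0.005, -0.34, 0.13], [0, 0, 0]],
  ],
)

```text
clock: 35.05
tcp_pos: [0.4378, 0.0224, 0.1606]
orientation: [-3.141, 0.007, 0.003]
contact_force: [-0.7, -0.1, -4.8]
grip_width: 0.0205
gripper_force: 108.9
```

```bash
python3 -c "
from h import *
plan(.437,.0228,.1235,0)"
```

```text
t 35.0 at [0.4378 0.0224 0.1606] phi -0.3 q [ 0.29  0.26 -0.54  2.15  0.19  0.78 -1.95] w 0.0205
shift [-0.0029 -0.0015  0.1485] turn [-0.0001  0.0013 -0.003 ] rows 3
```

>>> servo_tool(
  commands=[
    [[-0.003, 0, 0.04], [0, 0, 0]],
    [[-0.003, 0, 0.08], [0, 0, 0]],
    [[-0.003, 0, 0.12], [0, 0, 0]],
    [[-0.003, 0, 0.146], [0, 0, 0]],
    [[-0.003, 0, 0.146], [0, 0, 0]],
    [[-0.003, 0, 0.146], [0, 0, 0]],
  ],
)

```text
clock: 35.65
tcp_pos: [0.4374, 0.0229, 0.1246]
orientation: [-3.141, 0.006, 0.001]
contact_force: [-0.2, 0.5, -4.1]
grip_width: 0.0204
gripper_force: 109.3
```

>>> servo_tool(
  commands=[
    [[0, 0, -0.08], [0, 0, 0]],
    [[0, 0, -0.18], [0, 0, 0]],
    [[0, 0, -0.28], [0, 0, 0]],
    [[0.0, -0.15, -0.28], [0, 0, 0]],
    [[0.0, -0.3, -0.28], [0, 0, 0]],
    [[0.0, -0.335, -0.28], [0, 0, 0]],
    [[0.0, -0.335, -0.2], [0, 0, 0]],
    [[0.0, -0.335, -0.15], [0, 0, 0]],
    [[0.0, -0.335, -0.15], [0, 0, 0]],
    [[0.0, -0.335, -0.15], [0, 0, 0]],
  ],
)

```text
clock: 36.65
tcp_pos: [0.4377, 0.1061, 0.1622]
orientation: [3.141, -0.007, -0.002]
contact_force: [0.5, -0.1, -4.6]
grip_width: 0.0205
gripper_force: 109.0
```

```bash
python3 -c "
from h import *
plan(.435,.1064,.1235,0)"
```

```text
t 36.6 at [0.4377 0.1061 0.1622] phi -0.3 q [ 0.14  0.28 -0.59  2.13  0.22  0.79 -2.16] w 0.0205
shift [-0.0108 -0.0012  0.1547] turn [ 0.0001  0.0006 -0.003 ] rows 3
```

>>> servo_tool(
  commands=[
    [[-0.008, 0, 0.04], [0, 0, 0]],
    [[-0.008, 0, 0.08], [0, 0, 0]],
    [[-0.008, 0, 0.12], [0, 0, 0]],
    [[-0.008, 0, 0.154], [0, 0, 0]],
    [[-0.008, 0, 0.154], [0, 0, 0]],
    [[-0.008, 0, 0.154], [0, 0, 0]],
  ],
)

```text
clock: 37.25
tcp_pos: [0.4359, 0.1066, 0.1234]
orientation: [-3.142, 0.006, 0.001]
contact_force: [0.2, 0.3, -4.6]
grip_width: 0.0203
gripper_force: 109.4
```

>>> servo_tool(
  commands=[
    [[0, 0, -0.08], [0, 0, 0]],
    [[0, 0, -0.18], [0, 0, 0]],
    [[0, 0, -0.28], [0, 0, 0]],
    [[0, 0, -0.38], [0, 0, 0]],
    [[0, 0, -0.38], [0, 0, 0]],
  ],
)

```text
clock: 37.75
tcp_pos: [0.4378, 0.1074, 0.2214]
orientation: [-3.14, 0.006, -0.009]
contact_force: [0.9, -0.2, -4.3]
grip_width: 0.0202
gripper_force: 109.4
```

```bash
cat > pins.py <<'E'
from h import *
im,d=grab('side'); P=cloud('side',d); q=P.reshape(-1,3); c=im.reshape(-1,3).astype(int)
red=(c[:,0]>90)&(c[:,1]<60)&(c[:,2]<60)&(q[:,2]>.07)
for n,p in dict(p1=(.4897,.1064),p2=(.4918,.0228),p3=(.4945,-.0613)).items():
    s=q[red&(np.hypot(q[:,0]-p[0],q[:,1]-p[1])<.02)]; print(n,len(s),np.percentile(s[:,2],95) if len(s) else None)
E
python3 pins.py; python3 -c "
from h import *
plan(.44,-.14,.22,0)"
```

```text
p1 60 0.24328035920216382
p2 45 0.09734594478897454
p3 21 0.09713526550977769
t 37.8 at [0.4367 0.1068 0.2195] phi -0.2 q [ 0.19  0.19 -0.62  2.07  0.14  0.91 -2.09] w 0.0206
shift [ 0.0176  0.9873 -0.0023] turn [-0.0002 -0.0019 -0.0028] rows 7
```

>>> servo_tool(
  commands=[
    [[0, 0.15, 0], [0, 0, 0]],
    [[0, 0.33, 0], [0, 0, 0]],
    [[0.02, 0.52, 0], [0, 0, 0]],
    [[0.02, 0.7, 0], [0, 0, 0]],
    [[0.02, 0.88, 0], [0, 0, 0]],
    [[0.02, 0.99, 0], [0, 0, 0]],
    [[0.02, 0.99, 0], [0, 0, 0]],
  ],
)

```text
clock: 38.5
tcp_pos: [0.4381, -0.1456, 0.2166]
orientation: [3.141, -0.018, -0.006]
contact_force: [0.4, -0.4, -5.1]
grip_width: 0.0203
gripper_force: 109.4
```

```bash
python3 pins.py; python3 wcans.py; python3 held.py; python3 -c "
from h import *
plan(.4674,-.3373,.2,-5.2)"
```

```text
p1 52 0.09782963111906523
p2 47 0.09684924789922299
p3 1 0.09526103336435665
wcap px [170.  19.] 1023 [595.1 -62.5] 17.2 [ 0.5924 -0.065   0.1152] [219. 211. 204.]
wcap px [71. 42.] 910 [592.3  24.8] 17.6 [0.5904 0.0213 0.1147] [213. 205. 197.]
wcap px [ 8. 64.] 449 [591.7 107.5] 17.0 [0.5899 0.0988 0.1132] [196. 187. 179.]
wcap px [536. 413.] 243 [  88.8 -570.4] 69.8 [ 0.0861 -0.5728  0.1113] [56. 41. 49.]
0.01 3545 y 0.0 0.08 topz -0.0459
0.02 1715 y -0.0007 0.045 topz -0.0497
0.03 719 y -0.0005 0.051 topz -0.0283
0.04 3548 y -0.0006 0.056 topz -0.0291
0.05 4292 y -0.0003 0.057 topz -0.029
0.06 4394 y -0.0005 0.056 topz -0.0287
0.07 4689 y -0.0006 0.056 topz -0.0287
0.08 4819 y -0.0002 0.056 topz -0.0287
0.09 4945 y -0.0003 0.056 topz -0.0291
0.1 2441 y -0.0007 0.053 topz -0.0284
t 38.6 at [ 0.4391 -0.14    0.2174] phi -0.2 q [ 0.57  0.2  -0.44  2.06  0.1   0.91 -1.5 ] w 0.0208
shift [0.1159 0.7889 0.0683] turn [-0.0007  0.0016  0.0556] rows 7
```

All three pins down, cans in place, mallet unslipped. Return it.

>>> servo_tool(
  commands=[
    [[0.02, 0.18, 0], [0, 0, 0.02]],
    [[0.05, 0.36, 0], [0, 0, 0.04]],
    [[0.08, 0.54, 0], [0, 0, 0.056]],
    [[0.116, 0.7, 0], [0, 0, 0.056]],
    [[0.116, 0.789, 0.05], [0, 0, 0.056]],
    [[0.116, 0.789, 0.07], [0, 0, 0.056]],
    [[0.116, 0.789, 0.07], [0, 0, 0.056]],
    [[0.116, 0.789, 0.07], [0, 0, 0.056]],
  ],
)

```text
clock: 39.45
tcp_pos: [0.4687, -0.3358, 0.2009]
orientation: [-3.137, 0.139, 0.001]
contact_force: [0.6, 0.1, -3.8]
grip_width: 0.0201
gripper_force: 109.4
```

```bash
python3 -c "
from h import *
plan(.4674,-.3373,.13,-5.2)"
```

```text
t 39.5 at [ 0.4687 -0.3358  0.2009] phi -5.1 q [ 0.75  0.39 -0.3   1.83  0.14  0.95 -1.27] w 0.0201
shift [-0.0046  0.007   0.2837] turn [-0.0009  0.0004  0.0014] rows 4
```

>>> servo_tool(
  commands=[
    [[-0.004, 0.006, 0.08], [0, 0, 0]],
    [[-0.004, 0.006, 0.18], [0, 0, 0]],
    [[-0.004, 0.006, 0.26], [0, 0, 0]],
    [[-0.004, 0.006, 0.284], [0, 0, 0]],
    [[-0.004, 0.006, 0.284], [0, 0, 0]],
    [[-0.004, 0.006, 0.284], [0, 0, 0]],
  ],
)

```text
clock: 40.05
tcp_pos: [0.468, -0.3394, 0.1316]
orientation: [3.138, -0.143, 0.003]
contact_force: [1.1, 0.1, -4.4]
grip_width: 0.0204
gripper_force: 109.3
```

```bash
python3 -c "
from h import *
plan(.4674,-.3373,.0745,-5.2)"
```

```text
t 40.0 at [ 0.468  -0.3394  0.1316] phi -5.2 q [ 0.74  0.47 -0.28  1.88  0.18  0.81 -1.3 ] w 0.0204
shift [-0.0037 -0.0084  0.2282] turn [ 0.0004 -0.0012 -0.0002] rows 4
```

>>> servo_tool(
  commands=[
    [[-0.002, -0.007, 0.03], [0, 0, 0]],
    [[-0.002, -0.007, 0.09], [0, 0, 0]],
    [[-0.002, -0.007, 0.15], [0, 0, 0]],
    [[-0.002, -0.007, 0.2], [0, 0, 0]],
    [[-0.002, -0.007, 0.226], [0, 0, 0]],
    [[-0.002, -0.007, 0.226], [0, 0, 0]],
    [[-0.002, -0.007, 0.226], [0, 0, 0]],
    [[-0.002, -0.007, 0.226], [0, 0, 0]],
  ],
)

```text
clock: 40.85
tcp_pos: [0.4658, -0.3376, 0.0741]
orientation: [-3.138, 0.145, 0.003]
contact_force: [-5.3, 2.8, 8.2]
grip_width: 0.0208
gripper_force: 111.1
```

>>> servo_tool(
  commands=[
    [[0, 0, 0], [0, 0, 0]],
    [[0, 0, 0], [0, 0, 0]],
    [[0, 0, 0], [0, 0, 0]],
    [[0, 0, 0], [0, 0, 0]],
    [[0, 0, -0.08], [0, 0, 0]],
    [[0, 0, -0.2], [0, 0, 0]],
    [[0, 0, -0.35], [0, 0, 0]],
    [[0, 0, -0.5], [0, 0, 0]],
    [[0, 0, -0.7], [0, 0, 0]],
    [[0, 0, -0.7], [0, 0, 0]],
  ],
  claw=0.4,
  squeeze=30,
)

```text
clock: 41.85
tcp_pos: [0.4702, -0.3397, 0.256]
orientation: [3.132, -0.144, 0.017]
contact_force: [0.7, -0.8, 0.2]
grip_width: 0.0514
gripper_force: 0.0
```

```bash
python3 mal.py wm2; python3 -c "
from h import *
plan(.502,-.158,.25,22.3)"
```

```text
head x [0.49791525 0.56570606] zmax 0.10500679767679286 y top -0.34336224952948524
0.37 102 -0.3285 0.022 0.0856
0.38 175 -0.3248 0.031 0.0857
0.39 186 -0.3274 0.043 0.0856
0.4 193 -0.3264 0.031 0.0856
0.41 202 -0.3316 0.022 0.0857
0.42 198 -0.3325 0.022 0.0857
0.43 202 -0.3335 0.022 0.0857
0.44 217 -0.3345 0.021 0.0857
0.45 215 -0.3359 0.022 0.0857
0.46 236 -0.3369 0.022 0.0857
0.47 231 -0.3378 0.022 0.0856
0.48 251 -0.3384 0.023 0.0857
0.49 234 -0.3392 0.022 0.0857
0.5 467 -0.3405 0.053 0.0994
0.51 655 -0.3408 0.054 0.0998
0.52 646 -0.3421 0.053 0.0998
0.53 669 -0.3425 0.054 0.0996
0.54 670 -0.3446 0.054 0.0995
0.55 686 -0.3453 0.055 0.0998
0.56 668 -0.3452 0.055 0.0996
0.57 85 -0.3389 0.038 0.098
t 41.9 at [ 0.4687 -0.339   0.2527] phi -5.3 q [ 0.77  0.33 -0.31  1.78  0.12  1.04 -1.25] w 0.0515
shift [-0.0761 -0.0092  0.0101] turn [ 0.0025 -0.0044 -0.0254] rows 3
t 41.9 at [ 0.4687 -0.339   0.2527] phi -5.3 q [ 0.77  0.33 -0.31  1.78  0.12  1.04 -1.25] w 0.0515
shift [ 0.0658 -0.7333  0.0083] turn [ 0.0034 -0.0038 -0.3065] rows 6
```

Mallet back within ~1.3 mm. Now the dial.

>>> servo_tool(
  commands=[
    [[0.02, -0.18, 0], [0, 0, -0.08]],
    [[0.04, -0.36, 0], [0, 0, -0.16]],
    [[0.066, -0.54, 0], [0, 0, -0.24]],
    [[0.066, -0.733, 0], [0, 0, -0.307]],
    [[0.066, -0.733, 0.1], [0, 0, -0.307]],
    [[0.066, -0.733, 0.2], [0, 0, -0.307]],
    [[0.066, -0.733, 0.2], [0, 0, -0.307]],
    [[0.066, -0.733, 0.2], [0, 0, -0.307]],
    [[0.066, -0.733, 0.2], [0, 0, -0.307]],
  ],
)

```text
clock: 42.8
tcp_pos: [0.5005, -0.1573, 0.1996]
orientation: [3.082, 0.608, 0.002]
contact_force: [-0.2, -0.7, -0.6]
grip_width: 0.0514
gripper_force: 0.0
```

```bash
python3 dial.py; python3 -c "
from h import *
plan(.502,-.158,.115,22.3)"
```

```text
1188 ((502.8691101074219, -157.8430938720703), (41.50960922241211, 13.487615585327148), 21.82093620300293)
pointer dir -159.80906408370507 [-0.01175593 -0.00432323]
t 42.9 at [ 0.5006 -0.1573  0.1998] phi 22.3 q [ 0.58  0.33 -0.48  1.94  0.19  0.92 -1.17] w 0.0512
shift [0.0037 0.0042 0.3392] turn [ 0.0006 -0.0009  0.0002] rows 4
```

>>> servo_tool(
  commands=[
    [[0.004, 0, 0.05], [0, 0, 0]],
    [[0.004, 0, 0.15], [0, 0, 0]],
    [[0.004, 0, 0.25], [0, 0, 0]],
    [[0.004, 0.002, 0.338], [0, 0, 0]],
    [[0.004, 0.002, 0.338], [0, 0, 0]],
    [[0.004, 0.002, 0.338], [0, 0, 0]],
  ],
)

```text
clock: 43.45
tcp_pos: [0.5011, -0.157, 0.1144]
orientation: [-3.082, -0.609, 0.0]
contact_force: [0.5, 0.6, 0.5]
grip_width: 0.0511
gripper_force: 0.0
```

>>> servo_tool(
  commands=[
    [[0, 0, 0], [0, 0, 0]],
    [[0, 0, 0], [0, 0, 0]],
    [[0, 0, 0], [0, 0, 0]],
    [[0, 0, 0], [0, 0, 0]],
    [[0, 0, 0], [0, 0, 0]],
    [[0, 0, 0], [0, 0, 0]],
  ],
  claw=1,
)

```text
clock: 44.05
tcp_pos: [0.5021, -0.158, 0.1155]
orientation: [3.08, 0.607, 0.003]
contact_force: [0.3, -2.3, 6.8]
grip_width: 0.0133
gripper_force: 34.8
```

>>> servo_tool(
  commands=[
    [[0, 0, 0], [0, 0, 0.09]],
    [[0, 0, 0], [0, 0, 0.18]],
    [[0, 0, 0], [0, 0, 0.27]],
    [[0, 0, 0], [0, 0, 0.36]],
    [[0, 0, 0], [0, 0, 0.446]],
    [[0, 0, 0], [0, 0, 0.446]],
    [[0, 0, 0], [0, 0, 0.446]],
    [[0, 0, 0], [0, 0, 0.446]],
  ],
)

```text
clock: 44.85
tcp_pos: [0.5022, -0.1582, 0.1155]
orientation: [3.103, -0.485, 0.005]
contact_force: [0.6, -3.9, 5.8]
grip_width: 0.0132
gripper_force: 34.8
```

>>> servo_tool(
  commands=[
    [[0, 0, 0], [0, 0, 0]],
    [[0, 0, 0], [0, 0, 0]],
    [[0, 0, 0], [0, 0, 0]],
    [[0, 0, 0], [0, 0, 0]],
    [[0, 0, -0.2], [0, 0, 0]],
    [[0, 0, -0.4], [0, 0, 0]],
    [[0, 0, -0.6], [0, 0, 0]],
    [[0, 0, -0.6], [0, 0, 0]],
    [[0, 0, -0.6], [0, 0, 0]],
  ],
  claw=0.4,
)

```text
clock: 45.75
tcp_pos: [0.5015, -0.1571, 0.2654]
orientation: [3.103, -0.485, 0.004]
contact_force: [-0.2, -0.6, -0.8]
grip_width: 0.0514
gripper_force: 0.0
```

```bash
python3 dial.py; python3 wcans.py wf; python3 pins.py
```

```text
750 ((502.67578125, -158.14976501464844), (13.708462715148926, 41.166072845458984), 71.86922454833984)
pointer dir 160.6781221255438 [-0.0118009   0.00413768]
wcap px [150. 140.] 784 [595.5 -62.6] 17.1 [ 0.595  -0.0651  0.1153] [201. 190. 180.]
wcap px [ 80. 175.] 622 [591.5  24.7] 17.5 [0.5921 0.0212 0.1147] [193. 182. 172.]
wcap px [ 32. 195.] 473 [597.9 101. ] 17.3 [0.5973 0.0966 0.1145] [188. 177. 168.]
wcap px [535. 377.] 302 [  57.5 -489.4] 57.4 [ 0.0832 -0.476   0.1113] [62. 16. 15.]
p1 54 0.09723811220288951
p2 43 0.0979305499932601
p3 38 0.09740329581601041
```

View pics/wf.png

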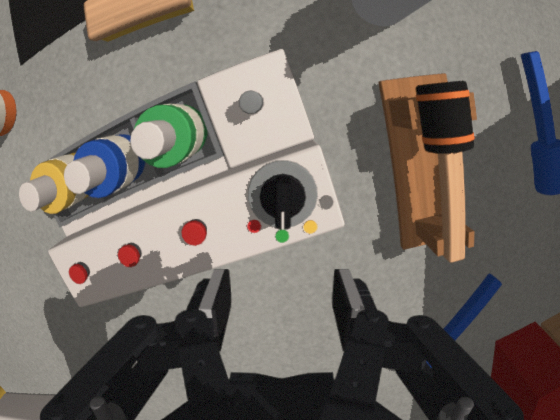

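Dial pointer at green (282,236), pins down, mallet in cradle. The yellow can now reads 9 mm from where I put it (knocked); still in its bay, but I'll check closer.

```bash
python3 -c "
from h import *
plan(.56,.06,.29,0)"
```

```text
t 45.9 at [ 0.4999 -0.1568  0.2626] phi -17.8 q [ 0.45  0.24 -0.31  1.88  0.08  1.04 -1.77] w 0.0512
shift [-0.0362 -0.8991 -0.1096] turn [-0.0002  0.002  -0.1975] rows 7
```

>>> servo_tool(
  commands=[
    [[0, -0.15, -0.11], [0, 0, -0.06]],
    [[0, -0.33, -0.11], [0, 0, -0.12]],
    [[-0.02, -0.52, -0.11], [0, 0, -0.2]],
    [[-0.036, -0.7, -0.11], [0, 0, -0.2]],
    [[-0.036, -0.9, -0.11], [0, 0, -0.2]],
    [[-0.036, -0.9, -0.11], [0, 0, -0.2]],
    [[-0.036, -0.9, -0.11], [0, 0, -0.2]],
    [[-0.036, -0.9, -0.11], [0, 0, -0.2]],
  ],
)

```text
clock: 46.7
tcp_pos: [0.5606, 0.0584, 0.2904]
orientation: [3.141, 0.004, -0.004]
contact_force: [0.1, -0.2, -0.5]
grip_width: 0.0513
gripper_force: 0.0
```

```bash
python3 wcans.py wz; python3 - <<'E'
from h import *
im,P=wcloud(); q=P.reshape(-1,3)
for n,p in dict(y=(.598,.101),b=(.592,.025),g=(.5955,-.0625)).items():
    s=q[(np.hypot(q[:,0]-p[0],q[:,1]-p[1])<.014)&(q[:,2]>.108)]; 
    A=np.c_[s[:,:2],np.ones(len(s))]; k=np.linalg.lstsq(A,s[:,2],rcond=None)[0]; print(n,len(s),s[:,2].mean(),'slope',k[:2])
E
```

```text
wcap px [143.  30.] 296 [737.4 205.4] 32.5 [0.7298 0.1918 0.1117] [128.  65.  33.]
wcap px [236. 158.] 659 [598.2 102.1] 17.0 [0.5989 0.1012 0.1159] [195. 183. 173.]
wcap px [316. 164.] 689 [592.4  25.6] 16.9 [0.5933 0.0265 0.1159] [191. 181. 173.]
wcap px [403. 163.] 592 [595.6 -61.6] 17.0 [ 0.5963 -0.0591  0.1153] [178. 169. 160.]
wcap px [465. 245.] 214 [ 503.3 -155.9] 21.2 [ 0.5062 -0.1521  0.1117] [12. 12. 13.]
wcap px [ 22. 400.] 1418 [112.4 605.5] 133.5 [0.1293 0.6068 0.1134] [ 57.  71. 101.]
wcap px [540. 408.] 148 [  86.8 -526.2] 69.7 [ 0.0918 -0.5174  0.1116] [53. 20. 20.]
y 698 0.11685498977175815 slope [0.00157342 0.00344211]
b 700 0.12110507148215265 slope [-1.07050929  0.32477464]
g 581 0.1168970200241187 slope [-0.0035275  0.002218 ]
```

View pics/wz.png

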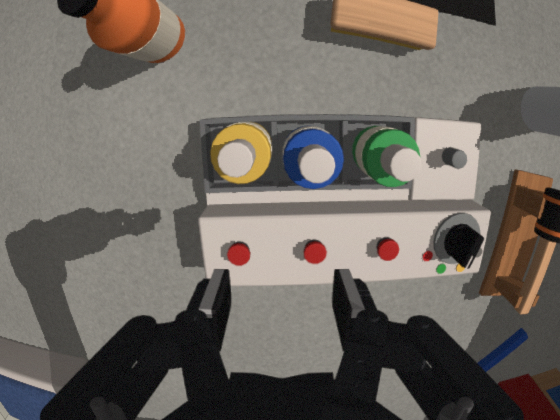

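The yellow can (236,158) is level, pressed toward its pocket's corner; the pocket limits it to 9.9 mm off centre (under 16). Everything else is in place, so I hand in.

```bash
python3 -c "
from bench import r
print(r.hand_in())"
```

```text
the job is handed in; nothing more can be done
None
```

I handed the job in at about 47 s of robot time: the three canisters (green, blue, yellow) stand upright in their bays, all three pins are down, the mallet is back in its cradle and the dial points at green. The yellow one was knocked about 10 mm off its bay centre late in the run, inside the 16 mm limit. `hand_in()` returned no verdict, so I can't confirm a pass.

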